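Load the roller-sleeve washer

TASK

Load the parts washer: slide its clear guard fully back, put every 48 mm roller sleeve into the wash basket, one to a cell, hang the loaded basket by its handle bar on the twin hook inside the tank and let go, then slide the guard fully shut. Leave the thinner 36 mm and thicker 60 mm sleeves and everything else on the bench where they stand.

Things in the scene. Friction and masses are not known exactly. Their poses are not given: they have to be found in the camera images.
- washer: Bench-top washer, fixed: open-topped dry steel tank in front, grey pump housing (178 mm high, 250 mm long) behind it. Origin: on the bench under the tank's centre; x along the guard's track away from the robot, y to the left, z up. Tank inside x -115 to 115, y -145 to 145 mm, floor z 20, rim z 180 mm, walls 8 mm.
- hook (a point): Where the middle of the basket's bar lies when hung, bar along x (washer frame x 0, y 53, z 150 mm; same axes). Twin hook: two black 8 mm round prongs at x +-45 mm from here, out of the tank's left (+y) wall towards -y, sloping down to the trough here. The bar must come over the tips from the -y side, prongs passing between bar and contents. Hung, the basket clears the tank floor by 22 mm.
- hook_tip (a point): Midway between the two upturned tips of the twin hook, at their tops: 14 mm (-y) from hook and 9 mm above it; the metal reaches 4 mm further to -y. Underside of the prongs: 13 mm below hook in the trough, rising to 2 mm above it at the wall 92 mm away.
- guard (a joint): Clear plastic guard plate with yellow edges (248 x 294 x 6 mm, top 189 mm above the bench) that covers the tank and slides on its track along the washer's x: 0 = fully shut, 0.225 m = fully back over the pump housing. Friction about 2 N; stays where it is left.
- guard_grip (a point): Middle of the guard's black handle bar: a round bar 12 mm thick and 124 mm long, along the washer's y, its axis 221 mm above the bench and 32 mm above the guard; its two posts are 55 mm either side of the middle. It moves with the guard; shut, it is at washer x -100, y 0 mm.
- basket: Steel wire wash basket, loose, 0.45 kg, standing empty on the bench. Origin: centre of its underside. 186 mm long (x), 142 mm wide (y), sides 45 mm high, 3 mm thick, floor 3 mm, dividers 28 mm high along x = 0 and y = 0 make 2 x 2 cells with centres at x +-45, y +-35 mm (each about 88 x 66 mm inside).
- basket_bar (a point): Middle of the basket's handle bar: a fixed round bar 10 mm thick, along the basket's x from end to end above its centre line, axis 108 mm above the underside, carried by an upright at each end (x +-91 mm).
- sleeve_1: 48 mm roller sleeve (one of those to wash): red rubber tube on a steel core, 48 mm outside diameter, 60 mm long, about 80 g, loose, standing on end; origin at its centre (30 mm above the bench), z along its axis. May be absent.
- sleeve_2: 48 mm roller sleeve (one of those to wash): red rubber tube on a steel core, 48 mm outside diameter, 60 mm long, about 80 g, loose, standing on end; origin at its centre (30 mm above the bench), z along its axis. May be absent.
- sleeve_3: 48 mm roller sleeve (one of those to wash): red rubber tube on a steel core, 48 mm outside diameter, 60 mm long, about 80 g, loose, standing on end; origin at its centre (30 mm above the bench), z along its axis. May be absent.
- sleeve_4: 48 mm roller sleeve (one of those to wash): red rubber tube on a steel core, 48 mm outside diameter, 60 mm long, about 80 g, loose, standing on end; origin at its centre (30 mm above the bench), z along its axis. May be absent.
- thick_1: 60 mm sleeve of the wrong size (leave alone): same red rubber and 60 mm length, standing on end; origin at its centre, z along its axis.
- thick_2: 60 mm sleeve of the wrong size (leave alone): same red rubber and 60 mm length, standing on end; origin at its centre, z along its axis.
- thin_1: 36 mm sleeve of the wrong size (leave alone): same red rubber and 60 mm length, standing on end; origin at its centre, z along its axis.
- tin: Yellow paint tin, 96 mm across and 97 mm high, leave alone; origin under its centre.
- tape: Roll of masking tape lying flat, 100 mm across, 48 mm high, leave alone; origin under its centre.
- knife: Orange-handled filling knife lying flat, 200 mm long (x, blade to +x), 60 mm wide, 18 mm high, leave alone; origin under its middle.
- bottle: Black bottle with blue cap, 66 mm across, 200 mm high, leave alone; origin under its centre.
Mind the look-alikes: they are no part of the job. Leave any turquoise or yellow look-alike of the sleeve_1 alone. Leave any yellow look-alike of the sleeve_4 alone.

How it is judged:
On the way, in this order (a step that is already met when the one before it is completed fails the run):
1. The guard has been slid fully back (within 20 mm of its end) (value of joint guard above 0.205 m), for 0.2 s.
2. The basket hangs by its bar in the twin hook, let go (x of basket_bar in the frame of hook between -0.035 and 0.035 m and y of basket_bar in the frame of hook between -0.02 and 0.03 m and z of basket_bar in the frame of hook between -0.008 and 0.014 m and angle between basket's own z axis and vertical below 0.35 rad and contact force between the fingers and basket below 0.5 N), for 0.3 s.
At the end, for the whole second after the job is handed in: Every 48 mm sleeve lies within the basket; its bar is within 35 mm along, -20 to +30 mm across and -8 to +14 mm in height of the hook point; basket under 0.35 rad from level, at rest, released; guard shut to 8 mm; everything else within 50 mm of its place (all of step 2 and x of sleeve_1 in the frame of basket between -0.085 and 0.085 m and y of sleeve_1 in the frame of basket between -0.065 and 0.065 m and z of sleeve_1 in the frame of basket between 0.018 and 0.055 m and x of sleeve_2 in the frame of basket between -0.085 and 0.085 m and y of sleeve_2 in the frame of basket between -0.065 and 0.065 m and z of sleeve_2 in the frame of basket between 0.018 and 0.055 m and x of sleeve_3 in the frame of basket between -0.085 and 0.085 m and y of sleeve_3 in the frame of basket between -0.065 and 0.065 m and z of sleeve_3 in the frame of basket between 0.018 and 0.055 m and x of sleeve_4 in the frame of basket between -0.085 and 0.085 m and y of sleeve_4 in the frame of basket between -0.065 and 0.065 m and z of sleeve_4 in the frame of basket between 0.018 and 0.055 m and value of joint guard below 0.008 m and linear speed of basket below 0.03 m/s); the robot touches nothing.
It fails at once if A 36 mm or 60 mm sleeve is moved more than 50 mm from where it stood (distance of any of thick_1, thick_2, thin_1 from where it was at the start of the episode above 0.05 m).
It fails at once if The tin, tape roll, filling knife or bottle is moved more than 50 mm (distance of any of tin, tape, knife, bottle from where it was at the start of the episode above 0.05 m).
Of sleeve_1, sleeve_2, sleeve_3, sleeve_4 only 3 to 4 are there at a start; the rules pass over those that are not, and their reading is None.
At some moment in a run one of sleeve_1, sleeve_2, sleeve_3, sleeve_4 may be knocked a few centimetres aside while the robot is not near it.
It also fails if it takes over 208 s, if anything falls off the work surface, if the arm or the gripper's body presses on something with over 40 N, if the wrist force passes 120 N, or if a joint passes its speed limit or range.

ROBOT

A 6-joint arm with a two-finger parallel gripper is mounted at the origin on the work surface. World frame = base frame: x ahead of the robot, y to its left, z up, the work surface at z = 0. Lengths are in m, angles in rad, forces in N, time in s.
With the tool pointing down it reaches from about 0.325 to 0.925 m from the base axis. Payload 3.1 kg.
Tool frame: the origin (TCP) lies between the finger pads; the fingertips stand env.tip_reach ahead of it and the grasp point (between the pads) lies 3 mm ahead of it (env.tip_reach is the distance from the TCP to the fingertips, in m); z points along the fingers, y is the line along which they close (so a half turn about z gives the same grasp; the last joint's range is limited). The gripper opens to 85 mm and grips with 20 to 120 N. Pads are 22 mm wide; open, the fingers measure 114 mm over their backs; the gripper's body (76 mm by 85 mm) begins 54 mm behind the grasp point. The pads swing forward as they close: fully open they stand 13 mm farther back than shut.
Start: joints at [1.198, 0.217, 1.613, -0, 1.311, -0.112], TCP at [0.161, 0.604, 0.253] pointing down, gripper open.
Joint ranges: [-2.75, 2.75], [-0.78, 2.1], [0.31, 2.55], [-1.13, 4.27], [0.13, 2.63], [-2.58, 2.58]. Speed limits (rad/s): [2.79, 2.79, 3.14, 3.14, 3.14, 3.14].

INTERFACE

Orientations are given as [roll, pitch, yaw] about the fixed x, y, z axes, in that order (R = Rz(yaw) Ry(pitch) Rx(roll)).
In Python, from plant import env gives the robot as it stands. The module is installed in compiled form; this text tells all that it offers.
- The arm moves only by the tool play_rows, never from a script. Its argument "motion" is a list of rows, each a list of 7 numbers: the shift along the tool's x, y, z as a fraction of full scale, then the turn, a rotation vector about the tool's x, y, z as a fraction of full scale, then the opening, from 0 (shut) to 1 (fully open). A call has 1 to 5 rows; each row is the pose to reach, as a shift and turn from the pose commanded when the call began, along the tool's axes at that moment, turning the shorter way round; what a row does not reach only later rows make up. Full scale, the value 1, is 0.2 m for a shift and 180 degrees for a turn. A row lasts 1/8 s, in which the tool goes at most 62.5 mm and 10.7 degrees, less where a joint would pass 70% of its speed; a pose out of reach is approached as far as the arm can. A call with a number of a shift or a turn outside -1 to 1 is refused whole. A call with a gripper value outside its range is refused whole. The fingers move at their own pace and stop on an object; "squeeze" is the grip in N (left out, the last holds). Time passes only in rows, so rows that repeat a pose let the fingers close. It gives the time, the measured TCP pose, the force, the opening and the grip force at its end, in the units of the state.
- env.state(): the state, without advancing time (a new reading comes with each control period).
- env.read_camera(name): name is "side" or "top"; returns the picture (420x560x3 uint8, blue, green, red); there is no depth.
- env.camera_params(name): a dict with "fovy" (degrees; the focal length in pixels is half the picture's height over the tangent of half this angle, whatever the lens; pixels are square), "cx", "cy" (the principal point, pixels), "dist_coeffs" ([k1, k2, p1, p2, k3] as OpenCV has them; the pictures are not rectified), "T" (4x4, takes a point from camera to world coordinates). Camera axes: x right, y down, z forward; pixel columns grow to the right and rows downward; lengths in m; the calibration is good to about 2 mm. A picture is of the moment at which its call begins. camera_params takes no time and is no camera call.
- env.job_done(): hands the job in; it is judged then, once.
The state is a dict: "time": time; "joint_positions": joint angles; "joint_vel": joint speeds; "tau": joint torques, N m; "tcp_pos": TCP position; "eef_rot": TCP orientation; "ft_force": force on the tool from outside, world axes, zero at the start; "moment": the same for the moment, N m; "gripper_width": finger opening in m; "finger_force": force on a finger pad.
Only numpy, scipy, OpenCV 4.12 (cv2) and the standard library are available. Lean on these libraries where they do the work, as an engineer would, in place of code of your own. Each camera call takes 0.05 s, during which the arm holds its last target. There are 200 camera calls.

## Working session

There is one attempt and no reset: what is moved stays moved. The work goes in short steps, Python scripts to look and compute and a tool call to move; the robot and the scene stay as the last step left them, time stands still between calls to the robot, and variables do not carry over. Pictures are saved under pics/ and viewed, at most 17 in all, crops included, and the job is handed in when it is done.

Besides the shell and the picture viewer there is one more tool, called after ">>>" as a command line: name --pt "numbers of a row" for each row, then --argument value for the rest. play_rows: Moves the arm, as the interface text tells. Its arguments: {"type":"object","properties":{"motion":{"type":"array","items":{"type":"array","items":{"type":"number"}}},"squeeze":{"type":"number"}},"required":["motion"]}

```bash
ls; mkdir -p pics; python3 - <<'E'
from plant import env
import cv2,json
for n in("top","side"):
    cv2.imwrite(f"pics/{n}0.png",env.read_camera(n)); p=env.camera_params(n)
    print(n,{k:(v.tolist() if hasattr(v,'tolist') else v) for k,v in p.items()})
print(env.state(),env.tip_reach)
E
```

```text
pics
top {'fovy': 54.761120601710715, 'cx': 276.5446363886504, 'cy': 210.21667829970045, 'dist_coeffs': [0.03461563590902336, 0.0, 0.0, 0.0, 0.0], 'T': [[-0.005177081693953997, -0.9836595870497371, 0.17996392591370786, 0.2769388033568866], [-0.9999455518593316, 0.0067229370254251256, 0.007980941954989666, -0.09960521153239098], [-0.009060416208479206, -0.1799128092240588, -0.9836408338083757, 1.3060670952286506], [0.0, 0.0, 0.0, 1.0]]}
side {'fovy': 48.30414895693205, 'cx': 282.3856393895209, 'cy': 212.72570614756566, 'dist_coeffs': [-0.017889844812376026, 0.0, 0.0, 0.0, 0.0], 'T': [[0.9044512086326312, -0.3128867672687713, 0.28994806788642363, 0.12644677305178767], [-0.42647559929873685, -0.6780670350235419, 0.59861812469818, -0.8332137293518006], [0.009304536837244195, -0.6650766624100416, -0.7467171209445811, 1.0518609567097075], [0.0, 0.0, 0.0, 1.0]]}
{'time': 0.1, 'joint_positions': array([ 1.19779153e+00,  2.17713935e-01,  1.61481960e+00, -6.61301234e-06,
        1.31127478e+00, -1.12199997e-01]), 'joint_vel': array([ 0.00056463, -0.00119101, -0.00444925, -0.00236818, -0.00021646,
       -0.00102154]), 'tau': array([-1.10832214e-03, -3.98081553e+01, -3.04966557e+01, -1.87749597e-04,
        4.15190152e-03, -8.64609120e-06]), 'tcp_pos': array([0.16088493, 0.60321331, 0.25205295]), 'eef_rot': array([-3.13939020e+00, -2.41728565e-04,  2.88078930e+00]), 'ft_force': array([ 0.24098378,  0.21330656, -1.05358431]), 'moment': array([-0.02813463, -0.00708399, -0.00016093]), 'finger_force': 0.0, 'gripper_width': 0.08517143840345796} 0.022
```

View pics/top0.png

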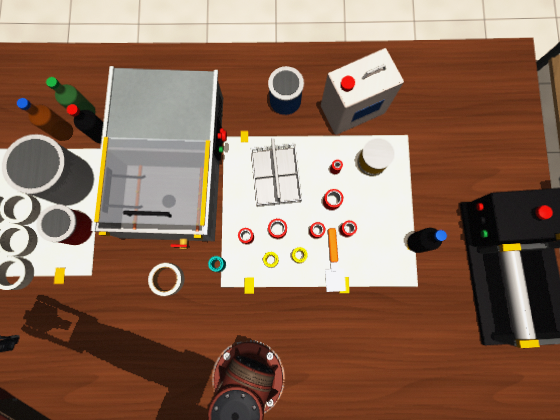

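View pics/side0.png

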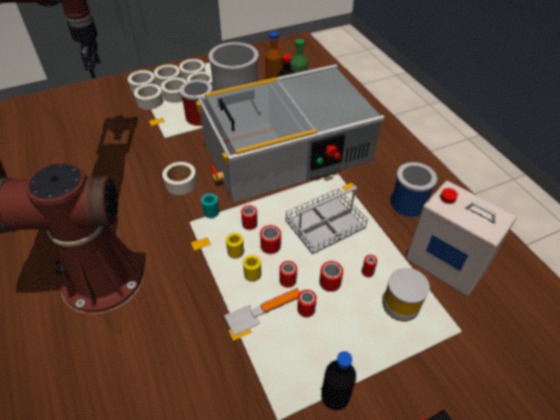

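```bash
cat >h.py <<'E'
import numpy as np,cv2
from plant import env
from scipy.spatial.transform import Rotation as R
def cam(n):
    p=env.camera_params(n);f=210/np.tan(np.radians(p["fovy"]/2))
    return np.array([[f,0,p["cx"]],[0,f,p["cy"]],[0,0,1]]),np.array(p["dist_coeffs"]),np.array(p["T"])
def ray(n,uv):
    K,d,T=cam(n);q=cv2.undistortPoints(np.array(uv,float).reshape(-1,1,2),K,d).reshape(-1,2)
    v=np.c_[q,np.ones(len(q))]@T[:3,:3].T
    return T[:3,3],v/np.linalg.norm(v,axis=1)[:,None]
def plane(n,uv,z):
    o,v=ray(n,uv);return o+v*((z-o[2])/v[:,2])[:,None]
def tri(a,b):
    """a: top pixel, b: side pixel -> point, gap"""
    o1,v1=ray("top",a);o2,v2=ray("side",b);v1=v1[0];v2=v2[0]
    s=np.linalg.lstsq(np.c_[v1,-v2],o2-o1,rcond=None)[0]
    p,q=o1+s[0]*v1,o2+s[1]*v2
    return (p+q)/2,np.linalg.norm(p-q)
def proj(n,P):
    K,d,T=cam(n);M=np.linalg.inv(T);r=cv2.Rodrigues(M[:3,:3])[0]
    return cv2.projectPoints(np.array(P,float).reshape(-1,1,3),r,M[:3,3],K,d)[0].reshape(-1,2)
def move(target,yaw=None,down=True):
    """print fractions from the current (measured) pose to target pos, tool down with yaw"""
    s=env.state();A=R.from_euler("xyz",s["eef_rot"])
    B=R.from_euler("xyz",[np.pi,0,s["eef_rot"][2] if yaw is None else yaw])
    d=A.inv().apply(np.array(target)-s["tcp_pos"])/.2
    print("shift",np.round(d,3),"turn",np.round((A.inv()*B).as_rotvec()/np.pi,4))
E
python3 - <<'E'
from h import *
for n in("top","side"):
    im=cv2.imread(f"pics/{n}0.png");h=cv2.cvtColor(im,cv2.COLOR_BGR2HSV)
    m=(((h[...,0]<6)|(h[...,0]>174))&(h[...,1]>170)&(h[...,2]>90)).astype(np.uint8)
    k,l,st,c=cv2.connectedComponentsWithStats(m)
    for i in range(1,k):
        if st[i,4]<60:continue
        cs,_=cv2.findContours((l==i).astype(np.uint8),cv2.RETR_EXTERNAL,cv2.CHAIN_APPROX_NONE)
        q=cs[0].reshape(-1,2)
        if n=="top":
            P=plane(n,q,.06)[:,:2];print(n,st[i],"extent@60mm",np.round(np.ptp(P,0),3),np.round((P.max(0)+P.min(0))/2,3))
        else:print(n,st[i])
t=cv2.imread("pics/top0.png");s=cv2.imread("pics/side0.png")
cv2.imwrite("pics/c1.png",np.hstack([cv2.resize(t[60:250,90:240],None,fx=3,fy=3,interpolation=cv2.INTER_CUBIC)]))
cv2.imwrite("pics/c2.png",cv2.resize(s[50:250,180:390],None,fx=3,fy=3,interpolation=cv2.INTER_CUBIC)[:600])
a=cv2.resize(t[125:225,230:330],None,fx=4,fy=4,interpolation=cv2.INTER_CUBIC);b=cv2.resize(s[170:270,275:375],None,fx=4,fy=4,interpolation=cv2.INTER_CUBIC)
cv2.imwrite("pics/c3.png",np.hstack([a,b]))
E
```

```text
top [341  76  14  14 150] extent@60mm [0.046 0.043] [ 0.931 -0.325]
top [ 67 104  11  11  96] extent@60mm [0.035 0.033] [0.844 0.574]
top [217 128  10  14  82] extent@60mm [0.044 0.029] [0.755 0.087]
top [324 189  19  19  97] extent@60mm [0.058 0.057] [ 0.543 -0.267]
top [538 205  15  15 173] extent@60mm [0.043 0.043] [ 0.494 -0.911]
top [268 219  19  20 106] extent@60mm [0.059 0.056] [ 0.447 -0.091]
top [342 221  15  16  76] extent@60mm [0.047 0.044] [ 0.446 -0.313]
top [310 222  15  15  77] extent@60mm [0.044 0.044] [ 0.445 -0.214]
top [238 228  16  16  77] extent@60mm [0.047 0.047] [0.426 0.007]
side [327 145  13  13 114]
side [442 189  15  14 160]
side [242 212  14  17 149]
side [261 235  19  18 194]
side [364 259  12  17 108]
side [280 269  16  17 166]
side [321 271  21  19 209]
side [298 292  17  24 176]
```

View pics/c1.png

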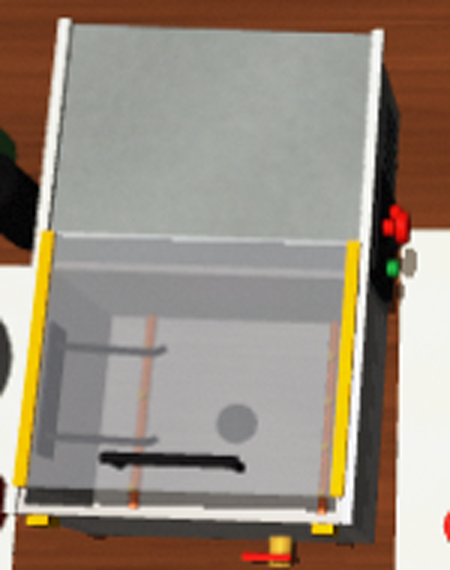

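View pics/c2.png

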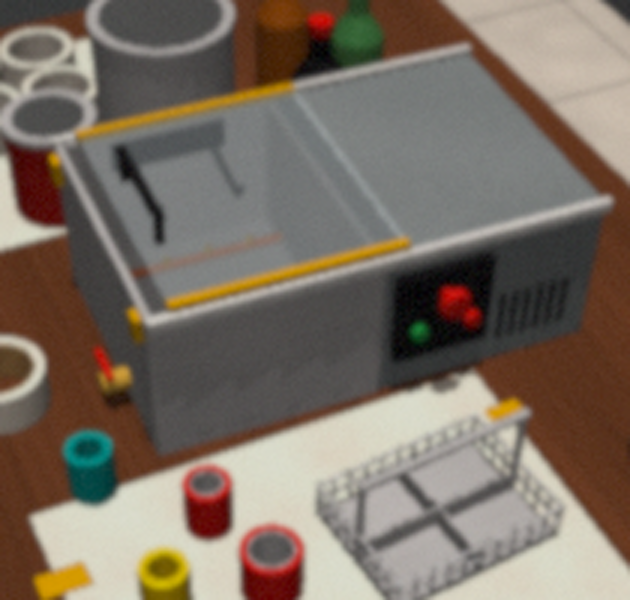

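View pics/c3.png

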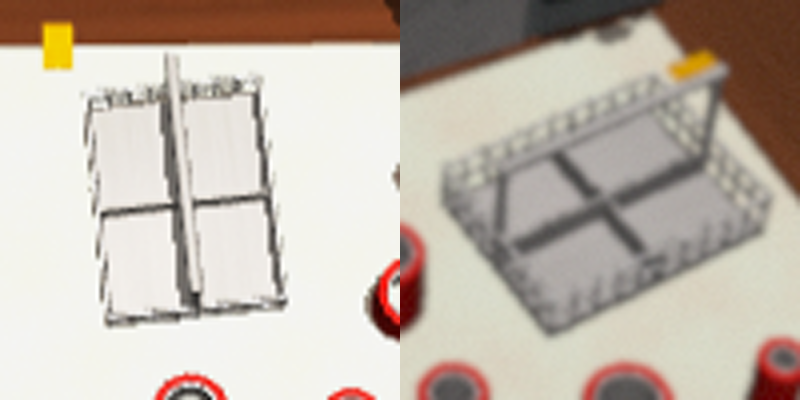

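```bash
python3 - <<'E'
from h import *
c1=lambda x,y:(90+x/3,60+y/3)
c2=lambda x,y:(180+x/3,50+y/3)
f=lambda p:np.round(p,4)
print("guard corners",f(plane("top",[c1(42,232),c1(360,241),c1(14,487),c1(343,497)],.189)))
print("guard corners side",f(plane("side",[c2(293,84),c2(410,240),c2(77,135),c2(166,304)],.189)))
print("handle",f(plane("top",[c1(100,457),c1(243,463)],.221)),tri(c1(101,457),c2(119,150)),tri(c1(242,462),c2(158,213)))
b=lambda x,y:(230+x/4,125+y/4); s=lambda x,y:(275+(x-400)/4,170+y/4)
for P,Q in[((170,55),(726,70)),((196,300),(503,177))]:print("bar",tri(b(*P),s(*Q)),f(plane("top",[b(*P)],.108)))
print("basket corners floor",f(plane("top",[b(90,98),b(265,85),b(285,303),b(108,322)],.045)))
# red sleeves
for u,v in[((349.5,228.5),(306,298)),((317,229),(287.5,274)),((246,236),(249,217.5))]:print(tri(u,v),f(plane("top",[u],.06)))
# hook prongs tips
print("hook tips",f(plane("top",[c1(163,351),c1(155,440)],.159)))
E
```

```text
guard corners [[0.6985 0.4063 0.189 ]
 [0.688  0.1008 0.189 ]
 [0.4505 0.4149 0.189 ]
 [0.439  0.1106 0.189 ]]
guard corners side [[0.703  0.4074 0.189 ]
 [0.6914 0.1103 0.189 ]
 [0.4538 0.4137 0.189 ]
 [0.4401 0.1211 0.189 ]]
handle [[0.4725 0.3251 0.221 ]
 [0.4661 0.1959 0.221 ]] (array([0.47177944, 0.32400145, 0.22172641]), np.float64(0.0011056235251192714)) (array([0.46383926, 0.19264493, 0.23663731]), np.float64(0.0008134752798327149))
bar (array([ 0.7225973 , -0.07899832,  0.10935625]), np.float64(0.0031500460660859645)) [[ 0.7215 -0.0785  0.108 ]]
bar (array([ 0.5326246 , -0.0986664 ,  0.10407988]), np.float64(0.008916971402944885)) [[ 0.5274 -0.0975  0.108 ]]
basket corners floor [[ 0.7088 -0.0123  0.045 ]
 [ 0.7186 -0.1545  0.045 ]
 [ 0.5377 -0.1679  0.045 ]
 [ 0.5233 -0.0275  0.045 ]]
(array([ 0.44552586, -0.31454448,  0.05975741]), np.float64(0.0009228089670634151)) [[ 0.4459 -0.3146  0.06  ]]
(array([ 0.4457988 , -0.21611504,  0.03286286]), np.float64(0.005809015021620215)) [[ 0.445  -0.2144  0.06  ]]
(array([0.42740151, 0.00772529, 0.03233553]), np.float64(0.0009398001725977273)) [[0.4246 0.0053 0.06  ]]
hook tips [[0.5879 0.2949 0.159 ]
 [0.4998 0.2979 0.159 ]]
```

```bash
python3 - <<'E'
from h import *
c1=lambda x,y:(90+x/3,60+y/3)
c2=lambda x,y:(180+x/3,50+y/3)
f=lambda p:np.round(p,4)
print("rail ends far L,R, near L,R",f(plane("top",[c1(65,19),c1(377,31),c1(3,512),c1(350,522)],.19)))
print("rail ends side",f(plane("side",[c2(468,47),c2(610,203),c2(62,148),c2(150,320)],.19)))
print("step line, (tank back rim?)",f(plane("top",[c1(55,265),c1(350,277)],.18)))
print("prong tips tri",tri(c1(163,351),c2(238,192)))
print("tank floor corners",f(plane("top",[c1(110,315),c1(333,322)],.02)))
E
python3 - <<'E'
import sys;sys.path.insert(0,'.')
from h import *
im=cv2.imread("pics/top0.png")
cv2.imwrite("pics/c4.png",cv2.resize(im[150:245,85:220],None,fx=5.8,fy=5.8,interpolation=cv2.INTER_CUBIC))
E
```

```text
rail ends far L,R, near L,R [[0.9193 0.3974 0.19  ]
 [0.9055 0.0884 0.19  ]
 [0.4272 0.4227 0.19  ]
 [0.4155 0.1034 0.19  ]]
rail ends side [[0.9172 0.3928 0.19  ]
 [0.9025 0.078  0.19  ]
 [0.4315 0.3965 0.19  ]
 [0.4182 0.1053 0.19  ]]
step line, (tank back rim?) [[0.6685 0.3957 0.18  ]
 [0.6549 0.1112 0.18  ]]
prong tips tri (array([0.58893782, 0.29736206, 0.15226648]), np.float64(0.0016666268738283242))
tank floor corners [[0.6666 0.4026 0.02  ]
 [0.6573 0.1585 0.02  ]]
```

View pics/c4.png

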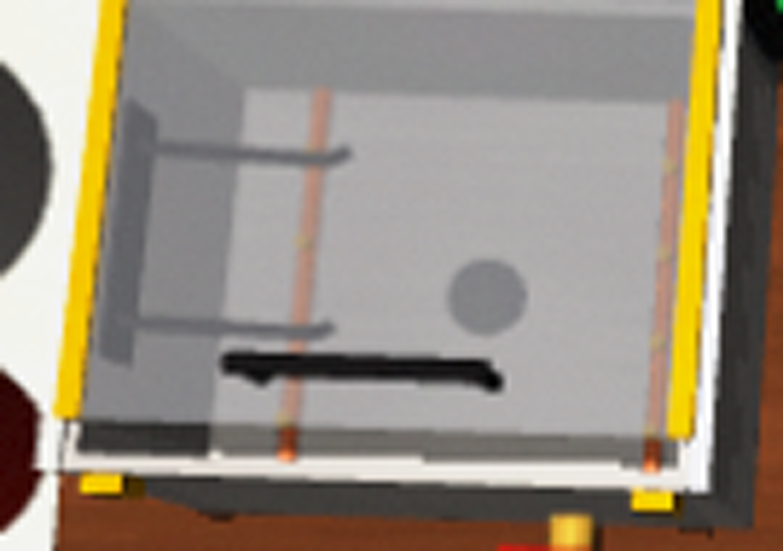

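```bash
cat >>h.py <<'E'
def plan(wps,start=None):
    """wps: (pos, yaw, opening, mm per row, dwell rows). Prints calls of <=5 rows from the current pose."""
    s=env.state();p=s["tcp_pos"];A=R.from_euler("xyz",s["eef_rot"])
    if start:p,A=np.array(start[0]),R.from_euler("xyz",[np.pi,0,start[1]])
    rows=[]
    for pos,yaw,op,v,dw in wps:
        pos=np.array(pos);B=R.from_euler("xyz",[np.pi,0,yaw]);w=(A.inv()*B).as_rotvec()
        k=max(int(np.ceil(np.linalg.norm(pos-p)*1e3/v-.02)),int(np.ceil(np.degrees(np.linalg.norm(w))/10.5)),1 if dw==0 else 0)
        rows+=[(p+(pos-p)*i/k,A*R.from_rotvec(w*i/k),op) for i in range(1,k+1)]+[(pos,B,op)]*dw
        p,A=pos,B
    p,A=s["tcp_pos"],R.from_euler("xyz",s["eef_rot"])
    if start:p,A=np.array(start[0]),R.from_euler("xyz",[np.pi,0,start[1]])
    for i in range(0,len(rows),5):
        c=rows[i:i+5]
        print([[*(round(float(x),3) for x in A.inv().apply(q-p)/.2),*(round(float(x),3) for x in (A.inv()*B).as_rotvec()/np.pi),o] for q,B,o in c])
        p,A=c[-1][0],c[-1][1]
def st():
    s=env.state();print(round(s["time"],2),np.round(s["tcp_pos"],4),np.round(s["eef_rot"],3),"F",np.round(s["ft_force"],1),"w",round(s["gripper_width"],4),s["finger_force"])
E
python3 -c "
from h import *
Y=1.534
plan([((.4695,.261,.31),Y,.6,60,1),((.4695,.261,.225),Y,.6,40,1)])"
```

```text
[[-0.242, -0.157, -0.036, -0.0, 0.0, 0.054, 0.6], [-0.483, -0.314, -0.072, -0.0, 0.0, 0.107, 0.6], [-0.725, -0.471, -0.108, -0.0, 0.0, 0.161, 0.6], [-0.966, -0.628, -0.144, -0.0, 0.0, 0.214, 0.6], [-1.208, -0.785, -0.18, -0.0, 0.0, 0.268, 0.6]]
[[-0.278, 0.076, -0.036, -0.0, 0.0, 0.054, 0.6], [-0.556, 0.151, -0.072, -0.0, 0.0, 0.107, 0.6], [-0.834, 0.227, -0.109, -0.0, 0.0, 0.161, 0.6], [-0.834, 0.227, -0.109, -0.0, 0.0, 0.161, 0.6], [-0.834, 0.227, 0.033, -0.0, 0.0, 0.161, 0.6]]
[[0.0, -0.0, 0.142, 0.0, 0.0, 0.0, 0.6], [0.0, -0.0, 0.283, 0.0, 0.0, 0.0, 0.6], [0.0, -0.0, 0.283, 0.0, 0.0, 0.0, 0.6]]
```

```bash
python3 -c "
from h import *
Y=1.534
plan([((.4695,.261,.31),Y,.6,46,0),((.4695,.261,.225),Y,.6,40,0)])"
```

```text
[[-0.176, -0.114, -0.026, -0.0, 0.0, 0.039, 0.6], [-0.351, -0.228, -0.052, -0.0, 0.0, 0.078, 0.6], [-0.527, -0.343, -0.078, -0.0, 0.0, 0.117, 0.6], [-0.703, -0.457, -0.105, -0.0, 0.0, 0.156, 0.6], [-0.878, -0.571, -0.131, -0.0, 0.0, 0.195, 0.6]]
[[-0.209, 0.008, -0.026, -0.0, 0.0, 0.039, 0.6], [-0.419, 0.015, -0.053, -0.0, 0.0, 0.078, 0.6], [-0.628, 0.023, -0.079, -0.0, 0.0, 0.117, 0.6], [-0.837, 0.03, -0.105, -0.0, 0.0, 0.156, 0.6], [-1.047, 0.038, -0.131, -0.0, 0.0, 0.195, 0.6]]
[[-0.167, 0.126, -0.026, -0.0, 0.0, 0.039, 0.6], [-0.167, 0.126, 0.115, -0.0, 0.0, 0.039, 0.6], [-0.167, 0.127, 0.257, -0.0, 0.0, 0.039, 0.6], [-0.167, 0.127, 0.399, -0.0, 0.0, 0.039, 0.6]]
```

>>> play_rows --pt "-0.176 -0.114 -0.026 0 0 0.039 0.6" --pt "-0.351 -0.228 -0.052 0 0 0.078 0.6" --pt "-0.527 -0.343 -0.078 0 0 0.117 0.6" --pt "-0.703 -0.457 -0.105 0 0 0.156 0.6" --pt "-0.878 -0.571 -0.131 0 0 0.195 0.6" --squeeze 40

```text
time: 0.72
tcp_pos: [0.3019, 0.4469, 0.2791]
eef_rot: [-3.141, 0.0, 2.264]
ft_force: [0.6, -0.1, 0.2]
gripper_width: 0.0513
finger_force: 0.0
```

>>> play_rows --pt "-0.209 0.008 -0.026 0 0 0.039 0.6" --pt "-0.419 0.015 -0.053 0 0 0.078 0.6" --pt "-0.628 0.023 -0.079 0 0 0.117 0.6" --pt "-0.837 0.03 -0.105 0 0 0.156 0.6" --pt "-1 0.038 -0.131 0 0 0.195 0.6"

```text
time: 1.35
tcp_pos: [0.4363, 0.2983, 0.3053]
eef_rot: [-3.141, 0.0, 1.651]
ft_force: [0.5, 0.8, -0.5]
gripper_width: 0.0515
finger_force: 0.0
```

```bash
python3 -c "
from h import *
st()
Y=1.534
plan([((.4695,.261,.31),Y,.6,46,0),((.4695,.261,.226),Y,.6,40,1)])
print()
P=[(.4695,.261,.226),Y]
plan([((.6695+.008,.2535,.226),Y,.6,25,1)],P)"
```

```text
1.35 [0.4363 0.2983 0.3053] [-3.141  0.     1.651] F [ 0.5  0.8 -0.5] w 0.0515 0.0
[[-0.1, 0.075, -0.012, -0.0, 0.0, 0.019, 0.6], [-0.199, 0.151, -0.024, -0.0, 0.0, 0.037, 0.6], [-0.199, 0.151, 0.116, -0.0, 0.0, 0.037, 0.6], [-0.199, 0.151, 0.256, -0.0, 0.0, 0.037, 0.6], [-0.199, 0.151, 0.396, -0.0, 0.0, 0.037, 0.6]]
[[0.0, 0.0, -0.0, 0.0, 0.0, 0.0, 0.6]]

[[0.0, 0.116, 0.0, 0.0, 0.0, 0.0, 0.6], [0.0, 0.231, 0.0, 0.0, 0.0, 0.0, 0.6], [0.0, 0.347, 0.0, 0.0, 0.0, 0.0, 0.6], [0.0, 0.463, 0.0, 0.0, 0.0, 0.0, 0.6], [0.0, 0.578, 0.0, 0.0, 0.0, 0.0, 0.6]]
[[0.0, 0.116, 0.0, 0.0, 0.0, 0.0, 0.6], [0.0, 0.231, 0.0, 0.0, 0.0, 0.0, 0.6], [0.0, 0.347, 0.0, 0.0, 0.0, 0.0, 0.6], [0.0, 0.463, 0.0, 0.0, 0.0, 0.0, 0.6], [0.0, 0.463, 0.0, 0.0, 0.0, 0.0, 0.6]]
```

>>> play_rows --pt "-0.1 0.075 -0.012 0 0 0.019 0.6" --pt "-0.199 0.151 -0.024 0 0 0.037 0.6" --pt "-0.199 0.151 0.116 0 0 0.037 0.6" --pt "-0.199 0.151 0.256 0 0 0.037 0.6" --pt "-0.199 0.151 0.396 0 0 0.037 0.6"

```text
time: 1.98
tcp_pos: [0.4688, 0.2624, 0.2252]
eef_rot: [-3.141, 0.0, 1.539]
ft_force: [0.0, 0.8, 0.8]
gripper_width: 0.0514
finger_force: 0.0
```

>>> play_rows --pt "0 0 0 0 0 0 0.6" --pt "0 0 0 0 0 0 0.0" --pt "0 0 0 0 0 0 0.0" --pt "0 0 0 0 0 0 0.0" --pt "0 0 0 0 0 0 0.0"

```text
time: 2.6
tcp_pos: [0.47, 0.2632, 0.2284]
eef_rot: [3.139, -0.001, 1.539]
ft_force: [-1.1, -0.4, 5.8]
gripper_width: 0.0106
finger_force: 39.2
```

>>> play_rows --pt "0 0.1 0 0 0 0 0" --pt "0 0.22 0 0 0 0 0" --pt "0 0.34 0 0 0 0 0" --pt "0 0.46 0 0 0 0 0" --pt "0 0.58 0 0 0 0 0"

```text
time: 3.22
tcp_pos: [0.586, 0.2587, 0.2284]
eef_rot: [3.141, 0.001, 1.539]
ft_force: [-2.3, -2.0, 7.0]
gripper_width: 0.0105
finger_force: 39.5
```

>>> play_rows --pt "0 0.11 0 0 0 0 0" --pt "0 0.22 0 0 0 0 0" --pt "0 0.33 0 0 0 0 0" --pt "0 0.4 0 0 0 0 0" --pt "0 0.43 0 0 0 0 0"

```text
time: 3.85
tcp_pos: [0.6698, 0.2554, 0.2284]
eef_rot: [-3.136, 0.002, 1.539]
ft_force: [-15.4, -3.3, 13.1]
gripper_width: 0.0102
finger_force: 40.6
```

>>> play_rows --pt "0 0 0 0 0 0 0" --pt "0 0 0 0 0 0 0"

```text
time: 4.1
tcp_pos: [0.6697, 0.2554, 0.2284]
eef_rot: [-3.138, 0.002, 1.539]
ft_force: [-6.7, -2.9, 8.0]
gripper_width: 0.0102
finger_force: 40.0
```

>>> play_rows --pt "0 -0.01 0 0 0 0 0.6" --pt "0 -0.01 0 0 0 0 0.6" --pt "0 -0.01 -0.15 0 0 0 0.8" --pt "0 -0.01 -0.4 0 0 0 0.8" --pt "0 -0.01 -0.4 0 0 0 0.8"

```text
time: 4.72
tcp_pos: [0.6719, 0.2574, 0.3131]
eef_rot: [3.13, -0.004, 1.54]
ft_force: [-0.1, 1.1, -0.1]
gripper_width: 0.0685
finger_force: 0.0
```

```bash
cat >>h.py <<'E'
def sleeves(tag):
    out=[]
    for n in("top","side"):
        im=env.read_camera(n);cv2.imwrite(f"pics/{n}_{tag}.png",im);h=cv2.cvtColor(im,cv2.COLOR_BGR2HSV)
        m=(((h[...,0]<6)|(h[...,0]>174))&(h[...,1]>170)&(h[...,2]>90)).astype(np.uint8)
        if n!="top":continue
        k,l,s,c=cv2.connectedComponentsWithStats(m)
        for i in range(1,k):
            if s[i,4]<40:continue
            q=np.argwhere(l==i)[:,::-1];P=plane(n,q,.06)[:,:2];a=(P.max(0)+P.min(0))/2
            if .3<a[0]<.75 and a[1]<.06:print("red",np.round(a,4),"ext",np.round(np.ptp(P,0),3))
E
python3 -c "
from h import *
st(); sleeves('a')
im=cv2.imread('pics/top_a.png');sd=cv2.imread('pics/side_a.png')
a=cv2.resize(im[60:250,90:240],None,fx=3,fy=3);b=cv2.resize(sd[200:320,230:335],None,fx=3,fy=3)
c=np.zeros((570,765,3),np.uint8);c[:,:450]=a;c[:360,450:]=b;cv2.imwrite('pics/c5.png',c)"
```

```text
4.72 [0.6719 0.2574 0.3131] [ 3.13  -0.004  1.54 ] F [-0.1  1.1 -0.1] w 0.0685 0.0
red [ 0.6499 -0.2825] ext [0.033 0.032]
red [ 0.5427 -0.2669] ext [0.058 0.057]
red [ 0.4939 -0.9106] ext [0.043 0.043]
red [ 0.4475 -0.0907] ext [0.059 0.056]
red [ 0.4461 -0.3132] ext [0.047 0.044]
red [ 0.445  -0.2144] ext [0.044 0.044]
red [0.4262 0.0084] ext [0.047 0.043]
```

View pics/c5.png

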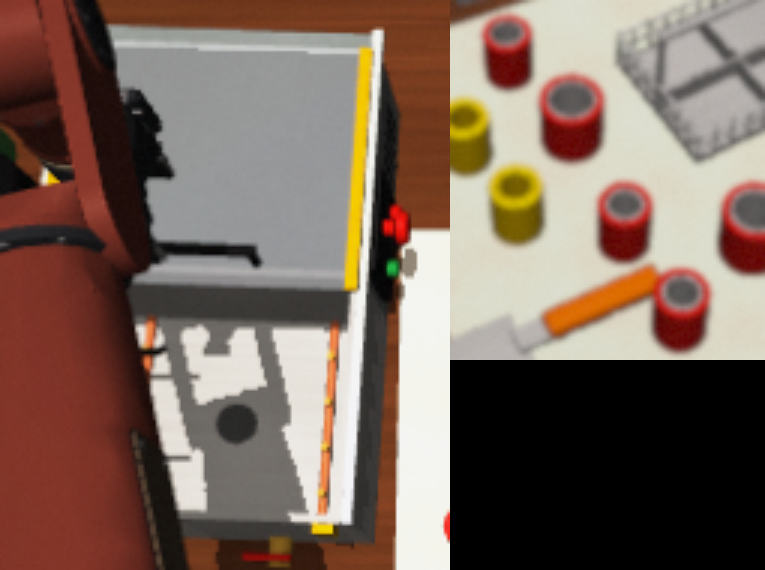

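```bash
python3 -c "
from h import *
f=lambda x,y:(230+(x-450)/3,200+y/3)
print(tri((349.5,228.5),f(682,291)),tri((317,229.5),f(625,203)),tri((246,236),f(508,34)))
Y=1.654
plan([((.426,.008,.30),Y,.9,46,0),((.426,.008,.13),Y,.9,46,0),((.426,.008,.053),Y,.9,40,2)])"
```

```text
(array([ 0.44696276, -0.3145905 ,  0.06261133]), np.float64(0.0028222639778302783)) (array([ 0.44436679, -0.21463552,  0.05893465]), np.float64(0.0016395659071659354)) (array([0.42614189, 0.00471048, 0.06194954]), np.float64(0.0036572629712137037))
[[-0.16, -0.147, 0.004, 0.0, -0.0, -0.005, 0.9], [-0.32, -0.294, 0.008, 0.0, -0.0, -0.009, 0.9], [-0.48, -0.442, 0.012, 0.0, -0.0, -0.014, 0.9], [-0.64, -0.589, 0.016, 0.0, -0.0, -0.018, 0.9], [-0.8, -0.736, 0.021, 0.0, -0.0, -0.023, 0.9]]
[[-0.149, -0.158, 0.004, 0.0, -0.0, -0.005, 0.9], [-0.298, -0.317, 0.009, 0.0, -0.0, -0.009, 0.9], [-0.447, -0.475, 0.013, 0.0, -0.0, -0.014, 0.9], [-0.448, -0.475, 0.226, 0.0, -0.0, -0.014, 0.9], [-0.448, -0.475, 0.438, 0.0, -0.0, -0.014, 0.9]]
[[0.0, -0.0, 0.213, 0.0, 0.0, 0.0, 0.9], [0.0, -0.0, 0.425, 0.0, 0.0, 0.0, 0.9], [0.0, -0.0, 0.617, 0.0, 0.0, 0.0, 0.9], [0.0, -0.0, 0.81, 0.0, 0.0, 0.0, 0.9], [0.0, -0.0, 0.81, 0.0, 0.0, 0.0, 0.9]]
[[0.0, 0.0, 0.0, 0.0, 0.0, 0.0, 0.9]]
```

Heights come out at about 60 mm for all three, as they should. I'll move to sleeve C.

>>> play_rows --pt "-0.16 -0.147 0.004 0 0 -0.005 0.9" --pt "-0.32 -0.294 0.008 0 0 -0.009 0.9" --pt "-0.48 -0.442 0.012 0 0 -0.014 0.9" --pt "-0.64 -0.589 0.016 0 0 -0.018 0.9" --pt "-0.8 -0.736 0.021 0 0 -0.023 0.9"

```text
time: 5.45
tcp_pos: [0.5147, 0.1002, 0.2997]
eef_rot: [-3.138, 0.0, 1.612]
ft_force: [0.3, 0.1, 0.7]
gripper_width: 0.0768
finger_force: 0.0
```

>>> play_rows --pt "-0.149 -0.158 0.004 0 0 -0.005 0.9" --pt "-0.298 -0.317 0.009 0 0 -0.009 0.9" --pt "-0.447 -0.475 0.013 0 0 -0.014 0.9" --pt "-0.448 -0.475 0.226 0 0 -0.014 0.9" --pt "-0.448 -0.475 0.438 0 0 -0.014 0.9"

```text
time: 6.08
tcp_pos: [0.4245, 0.0074, 0.2125]
eef_rot: [-3.141, -0.0, 1.654]
ft_force: [-0.3, -0.1, -0.0]
gripper_width: 0.0769
finger_force: 0.0
```

```bash
python3 -c "
from h import *
st(); Y=1.654
plan([((.426,.007,.13),Y,.9,46,0),((.426,.007,.053),Y,.9,30,1)])"
```

```text
6.08 [0.4245 0.0074 0.2125] [-3.141 -0.     1.654] F [-0.3 -0.1 -0. ] w 0.0769 0.0
[[-0.001, 0.004, 0.206, -0.0, -0.0, 0.0, 0.9], [-0.003, 0.007, 0.413, -0.0, -0.0, 0.0, 0.9], [-0.003, 0.007, 0.541, -0.0, -0.0, 0.0, 0.9], [-0.003, 0.008, 0.669, -0.0, -0.0, 0.0, 0.9], [-0.003, 0.008, 0.798, -0.0, -0.0, 0.0, 0.9]]
[[0.0, 0.0, -0.0, 0.0, 0.0, 0.0, 0.9]]
```

>>> play_rows --pt "-0.001 0.004 0.206 0 0 0 0.9" --pt "-0.003 0.007 0.413 0 0 0 0.9" --pt "-0.003 0.007 0.541 0 0 0 0.9" --pt "-0.003 0.008 0.669 0 0 0 0.9" --pt "-0.003 0.008 0.798 0 0 0 0.9"

```text
time: 6.7
tcp_pos: [0.4252, 0.0076, 0.0525]
eef_rot: [-3.138, -0.001, 1.656]
ft_force: [0.2, -0.2, 0.4]
gripper_width: 0.0767
finger_force: 0.0
```

>>> play_rows --pt "0 0 0 0 0 0 0.3" --pt "0 0 0 0 0 0 0.3" --pt "0 0 0 0 0 0 0.3" --pt "0 0 0 0 0 0 0.3"

```text
time: 7.2
tcp_pos: [0.4278, 0.0072, 0.0559]
eef_rot: [3.14, 0.0, 1.656]
ft_force: [-0.4, 0.2, -0.6]
gripper_width: 0.0467
finger_force: 41.1
```

```bash
python3 -c "
from h import *
st(); Y=1.654
x,y=env.state()['tcp_pos'][:2]
plan([((x,y,.20),Y,.3,40,0),((.5751,-.0569,.20),Y,.3,40,0),((.5751,-.0569,.068),Y,.3,35,1)])"
```

```text
7.2 [0.4278 0.0072 0.0559] [3.14  0.    1.656] F [-0.4  0.2 -0.6] w 0.0467 41.11363649368286
[[-0.0, 0.0, -0.18, 0.0, 0.0, 0.0, 0.3], [-0.0, 0.001, -0.36, 0.0, 0.0, 0.0, 0.3], [-0.0, 0.001, -0.54, 0.0, 0.0, 0.0, 0.3], [-0.0, 0.001, -0.721, 0.001, 0.0, 0.001, 0.3], [-0.096, 0.178, -0.72, 0.001, 0.0, 0.001, 0.3]]
[[-0.095, 0.177, 0.0, 0.0, 0.0, 0.0, 0.3], [-0.19, 0.354, 0.0, 0.0, 0.0, 0.0, 0.3], [-0.286, 0.53, 0.0, 0.0, 0.0, 0.0, 0.3], [-0.286, 0.53, 0.165, 0.0, 0.0, 0.0, 0.3], [-0.286, 0.53, 0.33, 0.0, 0.0, 0.0, 0.3]]
[[0.0, -0.0, 0.165, 0.0, 0.0, 0.0, 0.3], [0.0, -0.0, 0.33, 0.0, 0.0, 0.0, 0.3], [0.0, -0.0, 0.33, 0.0, 0.0, 0.0, 0.3]]
```

>>> play_rows --pt "0 0 -0.18 0 0 0 0.3" --pt "0 0 -0.36 0 0 0 0.3" --pt "0 0 -0.54 0 0 0 0.3" --pt "0 0 -0.72 0 0 0 0.3" --pt "-0.096 0.178 -0.72 0 0 0 0.3"

```text
time: 7.82
tcp_pos: [0.466, -0.0085, 0.2038]
eef_rot: [3.133, 0.002, 1.657]
ft_force: [0.9, -0.3, -1.1]
gripper_width: 0.0467
finger_force: 41.8
```

>>> play_rows --pt "-0.095 0.177 0 0 0 0 0.3" --pt "-0.19 0.354 0 0 0 0 0.3" --pt "-0.286 0.53 0 0 0 0 0.3" --pt "-0.286 0.53 0.0 0 0 0 0.3" --pt "-0.286 0.53 0 0 0 0 0.3"

```text
time: 8.45
tcp_pos: [0.5741, -0.0566, 0.1989]
eef_rot: [-3.14, -0.001, 1.655]
ft_force: [-0.9, 0.9, -1.8]
gripper_width: 0.0469
finger_force: 41.8
```

```bash
python3 -c "
from h import *
st(); Y=1.654
plan([((.5751,-.0569,.068),Y,.3,30,0)])
for n in('top','side'): cv2.imwrite('pics/%s_b.png'%n,env.read_camera(n))
a=cv2.resize(cv2.imread('pics/top_b.png')[120:250,220:330],None,fx=3.5,fy=3.5);b=cv2.resize(cv2.imread('pics/side_b.png')[150:280,250:360],None,fx=3.5,fy=3.5)
cv2.imwrite('pics/c6.png',np.hstack([a,b]))"
```

```text
8.45 [ 0.5741 -0.0566  0.1989] [-3.140e+00 -1.000e-03  1.655e+00] F [-0.9  0.9 -1.8] w 0.0469 41.77705943584442
[[-0.0, 0.001, 0.131, -0.0, -0.0, 0.0, 0.3], [-0.001, 0.002, 0.262, -0.0, -0.0, 0.0, 0.3], [-0.001, 0.003, 0.393, -0.0, -0.0, 0.0, 0.3], [-0.002, 0.005, 0.524, -0.0, -0.0, 0.0, 0.3], [-0.002, 0.006, 0.654, -0.0, -0.0, 0.0, 0.3]]
```

View pics/c6.png

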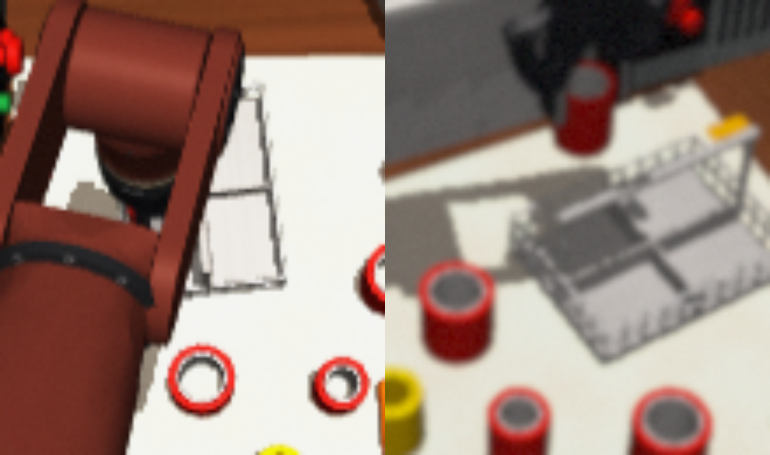

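>>> play_rows --pt "0 0.001 0.131 0 0 0 0.3" --pt "-0.001 0.002 0.262 0 0 0 0.3" --pt "-0.001 0.003 0.393 0 0 0 0.3" --pt "-0.002 0.005 0.524 0 0 0 0.3" --pt "-0.002 0.006 0.654 0 0 0 0.3"

```text
time: 9.18
tcp_pos: [0.5752, -0.0566, 0.068]
eef_rot: [3.141, 0.0, 1.656]
ft_force: [0.7, -0.2, -1.9]
gripper_width: 0.0465
finger_force: 41.8
```

>>> play_rows --pt "0 0 0 0 0 0 0.3" --pt "0 0 0 0 0 0 0.72" --pt "0 0 0 0 0 0 0.72" --pt "0 0 -0.2 0 0 0 0.72" --pt "0 0 -0.5 0 0 0 0.8"

```text
time: 9.8
tcp_pos: [0.5746, -0.0569, 0.1684]
eef_rot: [-3.138, -0.001, 1.656]
ft_force: [0.5, 0.6, -0.4]
gripper_width: 0.0685
finger_force: 0.0
```

```bash
python3 -c "
from h import *
st(); Y=1.654
plan([((.56,-.06,.2),Y,.9,46,0),((.445,-.2144,.18),Y,.9,46,0),((.445,-.2144,.14),Y,.9,46,0)])"
```

```text
9.8 [ 0.5746 -0.0569  0.1684] [-3.138e+00 -1.000e-03  1.656e+00] F [ 0.5  0.6 -0.4] w 0.0685 0.0
[[-0.009, -0.075, -0.158, -0.001, -0.0, 0.0, 0.9], [-0.153, -0.202, -0.138, -0.001, -0.0, 0.0, 0.9], [-0.298, -0.33, -0.117, -0.001, -0.0, 0.0, 0.9], [-0.442, -0.458, -0.097, -0.001, -0.0, 0.0, 0.9], [-0.586, -0.585, -0.077, -0.001, -0.0, 0.0, 0.9]]
[[-0.144, -0.127, 0.02, 0.0, 0.0, 0.0, 0.9], [-0.144, -0.127, 0.22, 0.0, 0.0, 0.0, 0.9]]
```

>>> play_rows --pt "-0.009 -0.075 -0.158 0 0 0 0.9" --pt "-0.153 -0.202 -0.138 0 0 0 0.9" --pt "-0.298 -0.33 -0.117 0 0 0 0.9" --pt "-0.442 -0.458 -0.097 0 0 0 0.9" --pt "-0.586 -0.585 -0.077 0 0 0 0.9"

```text
time: 10.42
tcp_pos: [0.4693, -0.185, 0.1853]
eef_rot: [3.139, 0.002, 1.656]
ft_force: [0.0, -0.6, 0.5]
gripper_width: 0.0767
finger_force: 0.0
```

```bash
python3 -c "
from h import *
st(); Y=1.654
sleeves('d')
a=cv2.resize(cv2.imread('pics/top_d.png')[120:270,220:400],None,fx=2.2,fy=2.2);b=cv2.resize(cv2.imread('pics/side_d.png')[170:320,220:400],None,fx=2.2,fy=2.2)
cv2.imwrite('pics/c7.png',np.hstack([a,b]))
plan([((.445,-.2144,.15),Y,.9,46,0),((.445,-.2144,.053),Y,.9,35,1)])
"
```

```text
10.43 [ 0.4693 -0.185   0.1853] [3.139e+00 2.000e-03 1.656e+00] F [ 0.  -0.6  0.5] w 0.0767 0.0
red [ 0.6499 -0.2825] ext [0.033 0.032]
red [ 0.5154 -0.1965] ext [0.271 0.255]
red [ 0.5899 -0.2413] ext [0.088 0.116]
red [ 0.5749 -0.0566] ext [0.042 0.044]
red [ 0.5449 -0.2165] ext [0.081 0.112]
red [ 0.4954 -0.9106] ext [0.04  0.043]
red [ 0.4461 -0.3132] ext [0.047 0.044]
red [ 0.4227 -0.0534] ext [0.034 0.025]
red [ 0.3438 -0.1922] ext [0.03  0.028]
[[-0.066, -0.063, 0.087, 0.0, 0.0, -0.0, 0.9], [-0.131, -0.126, 0.173, 0.0, 0.001, -0.001, 0.9], [-0.131, -0.126, 0.335, 0.0, 0.001, -0.001, 0.9], [-0.131, -0.126, 0.497, 0.0, 0.001, -0.001, 0.9], [-0.13, -0.126, 0.658, 0.0, 0.001, -0.001, 0.9]]
[[0.0, 0.0, -0.0, 0.0, 0.0, 0.0, 0.9]]
```

View pics/c7.png

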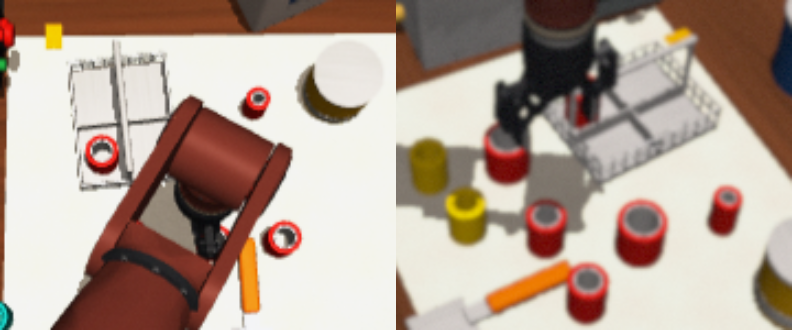

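>>> play_rows --pt "-0.066 -0.063 0.087 0 0 0 0.9" --pt "-0.131 -0.126 0.173 0 0 0 0.9" --pt "-0.131 -0.126 0.335 0 0 0 0.9" --pt "-0.131 -0.126 0.497 0 0 0 0.9" --pt "-0.13 -0.126 0.658 0 0 0 0.9"

```text
time: 11.15
tcp_pos: [0.4454, -0.2116, 0.0498]
eef_rot: [-3.14, -0.001, 1.656]
ft_force: [-0.1, 0.5, -1.5]
gripper_width: 0.077
finger_force: 0.0
```

>>> play_rows --pt "0 0 0 0 0 0 0.9" --pt "0 0 0 0 0 0 0.3" --pt "0 0 0 0 0 0 0.3" --pt "0 0 0 0 0 0 0.3" --pt "0 0 0 0 0 0 0.3"

```text
time: 11.78
tcp_pos: [0.4477, -0.2127, 0.0536]
eef_rot: [3.139, 0.002, 1.656]
ft_force: [-0.2, -0.2, 5.7]
gripper_width: 0.0472
finger_force: 41.8
```

```bash
python3 -c "
from h import *
st(); Y=1.654
x,y=env.state()['tcp_pos'][:2]
plan([((x,y,.21),Y,.3,40,0)])
plan([((.6709,-.1211,.21),Y,.3,45,2)],[(x,y,.21),Y])"
```

```text
11.78 [ 0.4477 -0.2127  0.0536] [3.139e+00 2.000e-03 1.656e+00] F [-0.2 -0.2  5.7] w 0.0472 41.804444789886475
[[-0.0, 0.0, -0.195, 0.0, 0.0, 0.0, 0.3], [-0.001, 0.001, -0.391, 0.0, 0.0, 0.0, 0.3], [-0.001, 0.001, -0.586, 0.001, 0.001, 0.0, 0.3], [-0.002, 0.002, -0.782, 0.001, 0.001, 0.001, 0.3]]
[[0.061, 0.192, 0.0, 0.0, 0.0, 0.0, 0.3], [0.121, 0.383, 0.0, 0.0, 0.0, 0.0, 0.3], [0.182, 0.575, 0.0, 0.0, 0.0, 0.0, 0.3], [0.242, 0.767, 0.0, 0.0, 0.0, 0.0, 0.3], [0.303, 0.959, 0.0, 0.0, 0.0, 0.0, 0.3]]
[[0.061, 0.192, 0.0, 0.0, 0.0, 0.0, 0.3], [0.061, 0.192, 0.0, 0.0, 0.0, 0.0, 0.3], [0.061, 0.192, 0.0, 0.0, 0.0, 0.0, 0.3]]
```

>>> play_rows --pt "0 0 -0.195 0 0 0 0.3" --pt "0 0 -0.391 0 0 0 0.3" --pt "0 0 -0.586 0 0 0 0.3" --pt "0 0 -0.782 0 0 0 0.3" --pt "0.061 0.192 -0.782 0 0 0 0.3"

```text
time: 12.4
tcp_pos: [0.485, -0.1983, 0.2129]
eef_rot: [3.136, 0.005, 1.653]
ft_force: [-0.2, -0.2, -0.3]
gripper_width: 0.0467
finger_force: 41.7
```

>>> play_rows --pt "0.061 0.24 0 0 0 0 0.3" --pt "0.121 0.48 0 0 0 0 0.3" --pt "0.182 0.72 0 0 0 0 0.3" --pt "0.303 0.959 0 0 0 0 0.3" --pt "0.303 0.959 0 0 0 0 0.3"

```text
time: 13.02
tcp_pos: [0.6716, -0.1173, 0.2074]
eef_rot: [-3.142, -0.001, 1.659]
ft_force: [-0.6, -0.3, -1.6]
gripper_width: 0.0471
finger_force: 41.9
```

```bash
python3 -c "
from h import *
st(); Y=1.654
plan([((.6709,-.1211,.067),Y,.3,32,0)])"
```

```text
13.03 [ 0.6716 -0.1173  0.2074] [-3.142e+00 -1.000e-03  1.659e+00] F [-0.6 -0.3 -1.6] w 0.0471 41.915520429611206
[[-0.004, -0.001, 0.14, -0.0, -0.0, 0.0, 0.3], [-0.008, -0.002, 0.281, -0.0, -0.0, 0.001, 0.3], [-0.012, -0.003, 0.421, -0.0, -0.0, 0.001, 0.3], [-0.015, -0.004, 0.561, -0.0, -0.0, 0.001, 0.3], [-0.019, -0.005, 0.702, -0.0, -0.0, 0.002, 0.3]]
```

>>> play_rows --pt "-0.019 -0.005 0.14 0 0 0 0.3" --pt "-0.019 -0.005 0.281 0 0 0 0.3" --pt "-0.019 -0.005 0.421 0 0 0 0.3" --pt "-0.019 -0.005 0.561 0 0 0 0.3" --pt "-0.019 -0.005 0.702 0 0 0 0.3"

```text
time: 13.65
tcp_pos: [0.6676, -0.1241, 0.0671]
eef_rot: [-3.14, -0.0, 1.655]
ft_force: [-1.0, 0.2, -1.2]
gripper_width: 0.0467
finger_force: 42.1
```

>>> play_rows --pt "0 0 0 0 0 0 0.3" --pt "0 0 0 0 0 0 0.72" --pt "0 0 0 0 0 0 0.72" --pt "0 0 -0.2 0 0 0 0.72" --pt "0 0 -0.5 0 0 0 0.8"

```text
time: 14.28
tcp_pos: [0.6676, -0.1234, 0.1679]
eef_rot: [-3.138, -0.001, 1.656]
ft_force: [0.3, -0.5, 0.5]
gripper_width: 0.0684
finger_force: 0.0
```

```bash
python3 -c "
from h import *
st(); Y=1.654
plan([((.58,-.25,.17),Y,.9,40,0)])
sleeves('e')"
```

```text
14.28 [ 0.6676 -0.1234  0.1679] [-3.138e+00 -1.000e-03  1.656e+00] F [ 0.3 -0.5  0.5] w 0.0684 0.0
[[-0.148, -0.123, -0.002, -0.0, -0.0, 0.0, 0.9], [-0.297, -0.245, -0.005, -0.001, -0.0, 0.0, 0.9], [-0.445, -0.368, -0.007, -0.001, -0.0, 0.0, 0.9], [-0.594, -0.49, -0.009, -0.001, -0.0, 0.001, 0.9]]
red [0.6971 0.0043] ext [0.03  0.019]
red [0.4379 0.0434] ext [0.528 0.328]
red [ 0.651  -0.1475] ext [0.033 0.023]
red [ 0.6499 -0.2825] ext [0.033 0.032]
red [ 0.5427 -0.2669] ext [0.058 0.057]
red [ 0.4939 -0.9106] ext [0.043 0.043]
red [ 0.4474 -0.1014] ext [0.059 0.034]
red [ 0.4461 -0.3132] ext [0.047 0.044]
```

```bash
python3 -c "
from h import *
Y=1.654
plan([((.445,-.3132,.17),Y,.9,49,0),((.445,-.3132,.053),Y,.9,35,0)])"
```

```text
[[-0.12, -0.175, 0.005, 0.001, 0.0, 0.0, 0.9], [-0.239, -0.351, 0.01, 0.002, 0.001, 0.0, 0.9], [-0.359, -0.526, 0.014, 0.003, 0.001, 0.0, 0.9], [-0.478, -0.702, 0.019, 0.003, 0.001, 0.0, 0.9], [-0.598, -0.877, 0.024, 0.004, 0.002, 0.0, 0.9]]
[[-0.12, -0.175, 0.006, 0.001, 0.0, 0.0, 0.9], [-0.24, -0.35, 0.013, 0.002, 0.001, 0.0, 0.9], [-0.239, -0.351, 0.159, 0.002, 0.001, 0.0, 0.9], [-0.239, -0.352, 0.305, 0.002, 0.001, 0.0, 0.9], [-0.239, -0.353, 0.452, 0.002, 0.001, 0.0, 0.9]]
[[0.0, -0.0, 0.146, 0.0, 0.0, 0.0, 0.9]]
```

>>> play_rows --pt "-0.12 -0.175 0.005 0 0 0 0.9" --pt "-0.239 -0.351 0.01 0 0 0 0.9" --pt "-0.359 -0.526 0.014 0 0 0 0.9" --pt "-0.478 -0.702 0.019 0 0 0 0.9" --pt "-0.598 -0.877 0.024 0 0 0 0.9"

```text
time: 15.0
tcp_pos: [0.504, -0.259, 0.1649]
eef_rot: [3.139, 0.002, 1.656]
ft_force: [0.4, 0.2, 0.3]
gripper_width: 0.0766
finger_force: 0.0
```

>>> play_rows --pt "-0.12 -0.175 0.006 0 0 0 0.9" --pt "-0.24 -0.35 0.013 0 0 0 0.9" --pt "-0.24 -0.35 0.1 0 0 0 0.9" --pt "-0.24 -0.35 0.1 0 0 0 0.9"

```text
time: 15.5
tcp_pos: [0.4381, -0.3106, 0.1423]
eef_rot: [-3.141, -0.002, 1.655]
ft_force: [-0.2, 0.5, -0.6]
gripper_width: 0.0765
finger_force: 0.0
```

```bash
python3 -c "
from h import *
st();sleeves('f');st()
Y=1.654
plan([((.445,-.3132,.053),Y,.9,30,0)])"
```

```text
15.5 [ 0.4381 -0.3106  0.1423] [-3.141e+00 -2.000e-03  1.655e+00] F [-0.2  0.5 -0.6] w 0.0765 0.0
red [ 0.6661 -0.1269] ext [0.043 0.045]
red [ 0.6499 -0.2825] ext [0.033 0.032]
red [ 0.4774 -0.3212] ext [0.238 0.139]
red [ 0.5749 -0.0566] ext [0.042 0.044]
red [ 0.529  -0.4248] ext [0.096 0.097]
red [ 0.5428 -0.2669] ext [0.058 0.057]
red [ 0.4912 -0.3903] ext [0.089 0.1  ]
red [ 0.4954 -0.9106] ext [0.04  0.043]
red [ 0.4244 -0.4228] ext [0.157 0.142]
red [ 0.4475 -0.0907] ext [0.059 0.056]
red [ 0.4216 -0.2261] ext [0.028 0.025]
red [ 0.3161 -0.3398] ext [0.024 0.028]
15.6 [ 0.4393 -0.3108  0.1433] [ 3.141 -0.     1.657] F [0.2 1.  0.5] w 0.0769 0.0
[[-0.005, 0.009, 0.151, 0.0, -0.0, 0.0, 0.9], [-0.01, 0.018, 0.301, 0.0, -0.0, 0.001, 0.9], [-0.014, 0.027, 0.452, 0.0, -0.0, 0.001, 0.9]]
```

>>> play_rows --pt "-0.014 0.033 0.1 0 0 0 0.9" --pt "-0.014 0.033 0.301 0 0 0 0.9" --pt "-0.014 0.033 0.452 0 0 0 0.9" --pt "-0.014 0.033 0.452 0 0 0 0.9" --pt "-0.014 0.033 0.452 0 0 0 0.9"

```text
time: 16.23
tcp_pos: [0.4468, -0.314, 0.0542]
eef_rot: [3.14, 0.002, 1.657]
ft_force: [0.2, 0.1, 0.8]
gripper_width: 0.0771
finger_force: 0.0
```

>>> play_rows --pt "0 0 0 0 0 0 0.3" --pt "0 0 0 0 0 0 0.3" --pt "0 0 0 0 0 0 0.3" --pt "0 0 0 0 0 0 0.3" --pt "0 0 -0.2 0 0 0 0.3"

```text
time: 16.85
tcp_pos: [0.4429, -0.3115, 0.0903]
eef_rot: [-3.136, -0.006, 1.655]
ft_force: [-0.1, -0.1, -0.4]
gripper_width: 0.0469
finger_force: 41.5
```

```bash
python3 -c "
from h import *
st(); Y=1.654
x,y=env.state()['tcp_pos'][:2]
plan([((x,y,.21),Y,.3,40,0),((.5813,-.1297,.21),Y,.3,46,1)])"
```

```text
16.85 [ 0.4429 -0.3115  0.0903] [-3.136 -0.006  1.655] F [-0.1 -0.1 -0.4] w 0.0469 41.52905523777008
[[0.001, -0.001, -0.199, -0.001, -0.001, 0.0, 0.3], [0.002, -0.002, -0.399, -0.001, -0.001, 0.0, 0.3], [0.004, -0.003, -0.598, -0.002, -0.002, 0.0, 0.3], [0.173, 0.15, -0.598, -0.002, -0.002, 0.0, 0.3], [0.343, 0.303, -0.598, -0.002, -0.002, 0.0, 0.3]]
[[0.17, 0.153, 0.0, 0.0, 0.0, 0.0, 0.3], [0.339, 0.306, 0.0, 0.0, 0.0, 0.0, 0.3], [0.509, 0.459, 0.0, 0.0, 0.0, 0.0, 0.3], [0.509, 0.459, 0.0, 0.0, 0.0, 0.0, 0.3]]
```

>>> play_rows --pt "0 0 -0.199 0 0 0 0.3" --pt "0 0 -0.399 0 0 0 0.3" --pt "0 0 -0.598 0 0 0 0.3" --pt "0.173 0.15 -0.598 0 0 0 0.3" --pt "0.343 0.303 -0.598 0 0 0 0.3"

```text
time: 17.48
tcp_pos: [0.5004, -0.24, 0.2135]
eef_rot: [3.14, 0.001, 1.654]
ft_force: [1.0, -0.9, -0.6]
gripper_width: 0.0467
finger_force: 41.6
```

>>> play_rows --pt "0.17 0.153 0 0 0 0 0.3" --pt "0.339 0.306 0 0 0 0 0.3" --pt "0.509 0.459 0 0 0 0 0.3" --pt "0.509 0.459 0 0 0 0 0.3" --pt "0.509 0.459 0 0 0 0 0.3"

```text
time: 18.1
tcp_pos: [0.5822, -0.1311, 0.212]
eef_rot: [-3.14, 0.0, 1.656]
ft_force: [0.1, 0.3, -0.6]
gripper_width: 0.0465
finger_force: 41.7
```

```bash
python3 -c "
from h import *
st(); Y=1.654
plan([((.5813,-.1297,.067),Y,.3,32,0)])"
```

```text
18.1 [ 0.5822 -0.1311  0.212 ] [-3.14   0.     1.656] F [ 0.1  0.3 -0.6] w 0.0465 41.65548384189606
[[0.002, -0.001, 0.145, -0.0, 0.0, 0.0, 0.3], [0.003, -0.001, 0.29, -0.0, 0.0, 0.0, 0.3], [0.005, -0.002, 0.435, -0.0, 0.0, 0.0, 0.3], [0.006, -0.002, 0.58, -0.0, 0.0, 0.001, 0.3], [0.008, -0.003, 0.725, -0.0, 0.0, 0.001, 0.3]]
```

>>> play_rows --pt "0.008 -0.003 0.145 0 0 0 0.3" --pt "0.008 -0.003 0.29 0 0 0 0.3" --pt "0.008 -0.003 0.435 0 0 0 0.3" --pt "0.008 -0.003 0.58 0 0 0 0.3" --pt "0.008 -0.003 0.725 0 0 0 0.3"

```text
time: 18.73
tcp_pos: [0.5812, -0.1311, 0.0667]
eef_rot: [-3.141, 0.0, 1.653]
ft_force: [0.3, -0.3, -0.7]
gripper_width: 0.0471
finger_force: 41.7
```

>>> play_rows --pt "0 0 0 0 0 0 0.3" --pt "0 0 0 0 0 0 0.72" --pt "0 0 0 0 0 0 0.72" --pt "0 0 -0.2 0 0 0 0.72" --pt "0 0 -0.6 0 0 0 0.72"

```text
time: 19.35
tcp_pos: [0.5807, -0.129, 0.1699]
eef_rot: [-3.138, -0.001, 1.656]
ft_force: [0.6, -0.9, -0.6]
gripper_width: 0.0613
finger_force: 0.0
```

```bash
python3 -c "
from h import *
st(); 
plan([((.47,-.27,.22),3.227,.6,46,0)])"
```

```text
19.35 [ 0.5807 -0.129   0.1699] [-3.138e+00 -1.000e-03  1.656e+00] F [ 0.6 -0.9 -0.6] w 0.0613 0.0
[[-0.073, -0.068, -0.028, -0.0, -0.0, -0.056, 0.6], [-0.146, -0.136, -0.055, -0.0, -0.0, -0.111, 0.6], [-0.218, -0.204, -0.083, -0.0, -0.0, -0.167, 0.6], [-0.291, -0.272, -0.111, -0.0, -0.001, -0.222, 0.6], [-0.364, -0.34, -0.138, -0.0, -0.001, -0.278, 0.6]]
[[0.005, -0.099, -0.028, -0.0, -0.0, -0.056, 0.6], [0.011, -0.199, -0.055, -0.0, -0.0, -0.111, 0.6], [0.016, -0.298, -0.083, -0.0, -0.0, -0.167, 0.6], [0.021, -0.398, -0.111, -0.0, -0.001, -0.222, 0.6]]
```

>>> play_rows --pt "-0.073 -0.068 -0.05 0 0 -0.056 0.6" --pt "-0.146 -0.136 -0.1 0 0 -0.111 0.6" --pt "-0.218 -0.204 -0.15 0 0 -0.167 0.6" --pt "-0.291 -0.272 -0.2 0 0 -0.222 0.6" --pt "-0.364 -0.34 -0.25 0 0 -0.278 0.6"

```text
time: 19.98
tcp_pos: [0.5207, -0.2086, 0.2222]
eef_rot: [3.141, 0.003, 2.535]
ft_force: [0.3, 0.1, -0.3]
gripper_width: 0.051
finger_force: 0.0
```

>>> play_rows --pt "0.005 -0.099 -0.028 0 0 -0.056 0.6" --pt "0.011 -0.199 -0.055 0 0 -0.111 0.6" --pt "0.016 -0.298 -0.083 0 0 -0.167 0.6" --pt "0.021 -0.398 -0.111 0 0 -0.222 0.6"

```text
time: 20.48
tcp_pos: [0.4714, -0.2713, 0.2443]
eef_rot: [-3.139, 0.002, -3.051]
ft_force: [0.2, -0.0, 0.4]
gripper_width: 0.0509
finger_force: 0.0
```

```bash
python3 -c "
from h import *
st(); sleeves('g')
a=cv2.resize(cv2.imread('pics/top_g.png')[125:225,230:330],None,fx=4,fy=4,interpolation=2);b=cv2.resize(cv2.imread('pics/side_g.png')[170:270,275:375],None,fx=4,fy=4,interpolation=2)
cv2.imwrite('pics/c8.png',np.hstack([a,b]))"
```

```text
20.48 [ 0.4714 -0.2713  0.2443] [-3.139e+00  2.000e-03 -3.051e+00] F [ 0.2 -0.   0.4] w 0.0509 0.0
red [ 0.5406 -0.3375] ext [0.303 0.287]
red [ 0.6661 -0.1269] ext [0.043 0.045]
red [ 0.6212 -0.3997] ext [0.102 0.114]
red [ 0.6499 -0.2825] ext [0.033 0.032]
red [ 0.5712 -0.3627] ext [0.097 0.114]
red [ 0.5792 -0.1292] ext [0.045 0.044]
red [ 0.5749 -0.0566] ext [0.042 0.044]
red [ 0.4954 -0.9106] ext [0.04  0.043]
red [ 0.4475 -0.0907] ext [0.059 0.056]
red [ 0.4578 -0.1698] ext [0.038 0.028]
red [ 0.3584 -0.3066] ext [0.048 0.031]
```

View pics/c8.png

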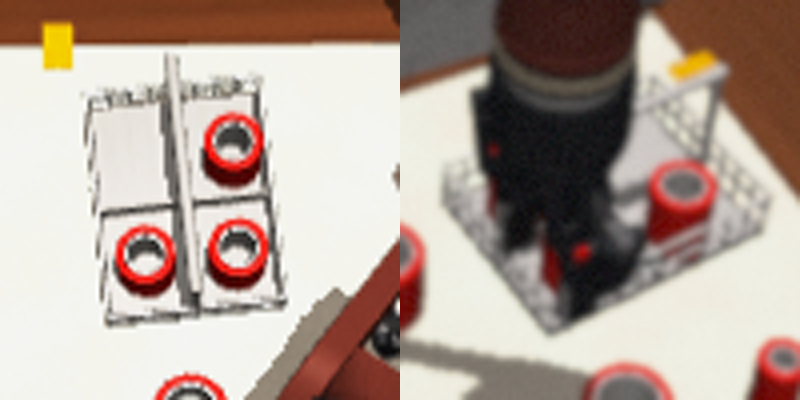

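```bash
python3 -c "
from h import *
Y=-3.05
plan([((.620,-.0885,.20),Y,.6,47,0),((.620,-.0885,.107),Y,.6,32,2)])"
```

```text
[[-0.136, 0.143, 0.037, -0.0, 0.0, -0.0, 0.6], [-0.272, 0.285, 0.074, -0.0, 0.0, -0.001, 0.6], [-0.408, 0.428, 0.112, -0.001, 0.0, -0.001, 0.6], [-0.544, 0.57, 0.149, -0.001, 0.001, -0.002, 0.6], [-0.68, 0.713, 0.186, -0.001, 0.001, -0.002, 0.6]]
[[-0.137, 0.141, 0.037, -0.0, 0.0, -0.0, 0.6], [-0.137, 0.142, 0.192, -0.0, 0.0, -0.0, 0.6], [-0.137, 0.142, 0.347, -0.0, 0.0, -0.0, 0.6], [-0.137, 0.142, 0.502, -0.0, 0.0, -0.0, 0.6], [-0.137, 0.142, 0.502, -0.0, 0.0, -0.0, 0.6]]
[[0.0, 0.0, 0.0, 0.0, 0.0, 0.0, 0.6]]
```

>>> play_rows --pt "-0.136 0.143 0.037 0 0 0 0.6" --pt "-0.272 0.285 0.074 0 0 0 0.6" --pt "-0.408 0.428 0.112 0 0 0 0.6" --pt "-0.544 0.57 0.149 0 0 0 0.6" --pt "-0.68 0.713 0.186 0 0 0 0.6"

```text
time: 21.2
tcp_pos: [0.5961, -0.115, 0.2056]
eef_rot: [-3.141, 0.002, -3.06]
ft_force: [-0.4, -0.2, 0.5]
gripper_width: 0.0511
finger_force: 0.0
```

>>> play_rows --pt "-0.137 0.141 0.037 0 0 0 0.6" --pt "-0.137 0.142 0.192 0 0 0 0.6" --pt "-0.137 0.142 0.347 0 0 0 0.6" --pt "-0.137 0.142 0.502 0 0 0 0.6" --pt "-0.137 0.142 0.502 0 0 0 0.6"

```text
time: 21.82
tcp_pos: [0.6174, -0.0848, 0.1019]
eef_rot: [3.139, -0.006, -3.059]
ft_force: [-0.3, 0.3, -0.8]
gripper_width: 0.0507
finger_force: 0.0
```

>>> play_rows --pt "0 0 0 0 0 0 0" --pt "0 0 0 0 0 0 0" --pt "0 0 0 0 0 0 0" --pt "0 0 0 0 0 0 0" --pt "0 0 0 0 0 0 0" --squeeze 100

```text
time: 22.45
tcp_pos: [0.6214, -0.087, 0.1071]
eef_rot: [-3.14, 0.004, -3.057]
ft_force: [-0.4, -0.7, 5.9]
gripper_width: 0.0071
finger_force: 97.7
```

>>> play_rows --pt "0 0 -0.08 0 0 0 0" --pt "0 0 -0.2 0 0 0 0" --pt "0 0 -0.35 0 0 0 0" --pt "0 0 -0.5 0 0 0 0" --pt "0 0 -0.6 0 0 0 0"

```text
time: 23.08
tcp_pos: [0.6186, -0.0858, 0.2244]
eef_rot: [3.14, -0.002, -3.057]
ft_force: [1.0, -1.0, -7.6]
gripper_width: 0.0068
finger_force: 97.9
```

>>> play_rows --pt "0 0 -0.12 0 0 0 0" --pt "0 0 -0.25 0 0 0 0" --pt "0 0 -0.38 0 0 0 0" --pt "0 0 -0.47 0 0 0 0" --pt "0 0 -0.49 0 0 0 0"

```text
time: 23.7
tcp_pos: [0.62, -0.0863, 0.3235]
eef_rot: [-3.141, 0.001, -3.057]
ft_force: [1.2, -0.6, -6.8]
gripper_width: 0.007
finger_force: 97.9
```

```bash
python3 -c "
from h import *
st()
cv2.imwrite('pics/side_h.png',env.read_camera('side'));cv2.imwrite('pics/top_h.png',env.read_camera('top'))
a=cv2.resize(cv2.imread('pics/side_h.png')[60:230,220:420],None,fx=2.6,fy=2.6,interpolation=2)
cv2.imwrite('pics/c9.png',a)
# target: bar over washer (-.005,-.048) at height .325
c=np.array([.545,.2605]);t=-.037
W=lambda x,y:c+np.array([np.cos(t)*x-np.sin(t)*y,np.sin(t)*x+np.cos(t)*y])
a=W(-.004,-.05)-np.array([.003,0]);print(a)
plan([((a[0],a[1],.326),np.pi-.037,0,32,2)])"
```

```text
23.7 [ 0.62   -0.0863  0.3235] [-3.141e+00  1.000e-03 -3.057e+00] F [ 1.2 -0.6 -6.8] w 0.007 97.94000387191772
[0.53615316 0.21068219]
[[0.029, 0.151, -0.002, 0.0, -0.0, 0.004, 0], [0.058, 0.303, -0.004, 0.0, -0.0, 0.008, 0], [0.087, 0.454, -0.006, 0.0, -0.0, 0.012, 0], [0.116, 0.606, -0.008, 0.0, -0.0, 0.016, 0], [0.144, 0.757, -0.009, 0.0, -0.0, 0.019, 0]]
[[0.038, 0.149, -0.002, 0.0, -0.0, 0.004, 0], [0.076, 0.299, -0.004, 0.0, -0.0, 0.008, 0], [0.114, 0.448, -0.006, 0.0, -0.0, 0.012, 0], [0.152, 0.597, -0.008, 0.0, -0.0, 0.016, 0], [0.19, 0.747, -0.01, 0.0, -0.0, 0.019, 0]]
[[-0.0, -0.0, -0.0, -0.0, 0.0, -0.0, 0], [-0.0, -0.0, -0.0, -0.0, 0.0, -0.0, 0]]
```

View pics/c9.png

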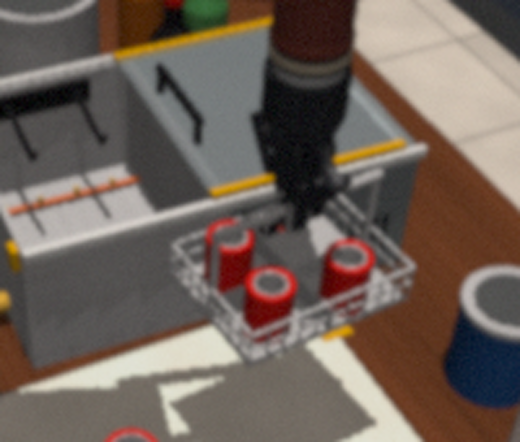

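>>> play_rows --pt "0.029 0.151 -0.002 0 0 0.004 0" --pt "0.058 0.303 -0.004 0 0 0.008 0" --pt "0.087 0.454 -0.006 0 0 0.012 0" --pt "0.116 0.606 -0.008 0 0 0.016 0" --pt "0.144 0.757 -0.009 0 0 0.019 0"

```text
time: 24.42
tcp_pos: [0.5768, 0.0631, 0.3222]
eef_rot: [3.141, -0.004, -3.117]
ft_force: [0.4, -0.6, -7.4]
gripper_width: 0.0069
finger_force: 98.0
```

>>> play_rows --pt "0.038 0.149 -0.002 0 0 0.004 0" --pt "0.076 0.299 -0.004 0 0 0.008 0" --pt "0.114 0.448 -0.006 0 0 0.012 0" --pt "0.152 0.597 -0.008 0 0 0.016 0" --pt "0.19 0.747 -0.01 0 0 0.019 0"

```text
time: 25.05
tcp_pos: [0.5351, 0.2113, 0.3242]
eef_rot: [-3.141, -0.003, 3.107]
ft_force: [0.5, -1.0, -7.9]
gripper_width: 0.0071
finger_force: 97.9
```

>>> play_rows --pt "0 0 0 0 0 0 0" --pt "0 0 0 0 0 0 0"

```text
time: 25.3
tcp_pos: [0.5358, 0.21, 0.3248]
eef_rot: [-3.139, -0.002, 3.108]
ft_force: [0.1, -0.6, -8.3]
gripper_width: 0.0071
finger_force: 98.1
```

```bash
python3 -c "
from h import *
st()
c1=lambda x,y:(90+x/3,60+y/3)
print(tri(c1(155,440),(232.7,120.8)),tri(c1(163,351),(259.2,113.9)))
cv2.imwrite('pics/side_i.png',env.read_camera('side'));cv2.imwrite('pics/top_i.png',env.read_camera('top'))
a=cv2.resize(cv2.imread('pics/top_i.png')[110:260,90:230],None,fx=2.8,fy=2.8,interpolation=2)
b=cv2.resize(cv2.imread('pics/side_i.png')[30:180,190:330],None,fx=2.8,fy=2.8,interpolation=2)
cv2.imwrite('pics/c10.png',np.hstack([a,b]))
"
```

```text
25.3 [0.5358 0.21   0.3248] [-3.139e+00 -2.000e-03  3.108e+00] F [ 0.1 -0.6 -8.3] w 0.0071 98.07255864143372
(array([0.50023739, 0.30075595, 0.15139308]), np.float64(0.0021980705704205067)) (array([0.5885875, 0.297161 , 0.1529437]), np.float64(0.002000212526224366))
```

View pics/c10.png

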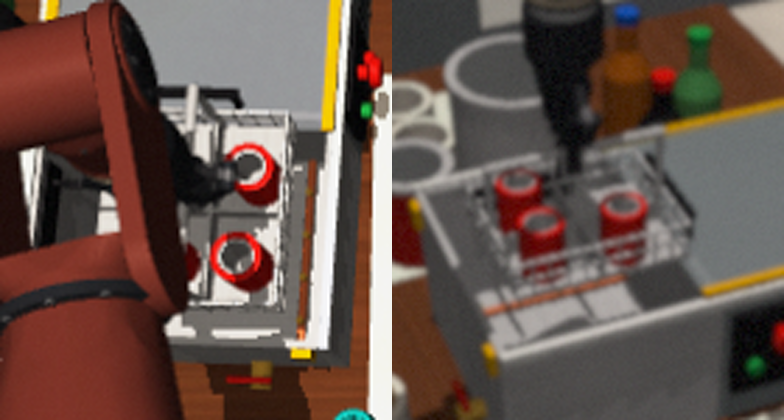

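```bash
python3 -c "
from h import *
f=lambda x,y:(90+x/2.8,110+y/2.8)
print(plane('top',[f(193,85),f(196,300),f(245,112),f(286,303)],.326), plane('top',[f(296,117),f(283,306),],.262))
Y=np.pi-.037
plan([((.5390,.2105,.169),Y,0,16,1)])
"
```

```text
[[0.63824769 0.20546534 0.326     ]
 [0.44095521 0.19387912 0.326     ]
 [0.61249338 0.15758756 0.326     ]
 [0.43774712 0.11519517 0.326     ]] [[0.62910742 0.12531335 0.262     ]
 [0.44543635 0.13192122 0.262     ]]
[[-0.001, 0.0, 0.078, -0.0, -0.0, 0.0, 0], [-0.003, 0.001, 0.156, -0.0, -0.0, 0.0, 0], [-0.004, 0.001, 0.235, -0.0, -0.0, 0.0, 0], [-0.006, 0.002, 0.313, -0.0, -0.0, 0.0, 0], [-0.007, 0.002, 0.391, -0.0, -0.0, 0.0, 0]]
[[-0.001, 0.0, 0.078, -0.0, -0.0, 0.0, 0], [-0.003, 0.001, 0.156, -0.0, -0.0, 0.0, 0], [-0.004, 0.001, 0.235, -0.0, -0.0, 0.0, 0], [-0.006, 0.002, 0.313, -0.0, -0.0, 0.0, 0], [-0.007, 0.002, 0.391, -0.0, -0.0, 0.0, 0]]
[[0.0, 0.0, 0.0, 0.0, 0.0, 0.0, 0]]
```

>>> play_rows --pt "0 0 0.08 0 0 0 0" --pt "0 0 0.17 0 0 0 0" --pt "0 0 0.26 0 0 0 0" --pt "0 0 0.35 0 0 0 0" --pt "0 0 0.43 0 0 0 0"

```text
time: 26.02
tcp_pos: [0.536, 0.2105, 0.2386]
eef_rot: [-3.141, -0.001, 3.107]
ft_force: [-0.1, 0.0, -7.7]
gripper_width: 0.0066
finger_force: 98.0
```

>>> play_rows --pt "0 0 0.08 0 0 0 0" --pt "0 0 0.16 0 0 0 0" --pt "0 0 0.24 0 0 0 0" --pt "0 0 0.32 0 0 0 0" --pt "0 0 0.355 0 0 0 0"

```text
time: 26.65
tcp_pos: [0.5355, 0.2103, 0.1677]
eef_rot: [-3.141, -0.003, 3.107]
ft_force: [-0.7, -0.5, -7.6]
gripper_width: 0.0071
finger_force: 98.1
```

```bash
python3 -c "
from h import *
st()
Y=np.pi-.037
s=env.state()['tcp_pos']
e=(.5405,.3145,.168)
plan([(e,Y,0,15,1)])
"
```

```text
26.65 [0.5355 0.2103 0.1677] [-3.141e+00 -3.000e-03  3.107e+00] F [-0.7 -0.5 -7.6] w 0.0071 98.0761456489563
[[-0.001, 0.074, -0.0, -0.0, -0.0, 0.0, 0], [-0.002, 0.149, -0.001, -0.0, -0.0, 0.0, 0], [-0.003, 0.223, -0.001, -0.0, -0.0, 0.0, 0], [-0.004, 0.298, -0.001, -0.0, -0.0, 0.0, 0], [-0.005, 0.372, -0.002, -0.0, -0.001, 0.001, 0]]
[[-0.001, 0.074, -0.0, -0.0, -0.0, 0.0, 0], [-0.002, 0.149, -0.001, -0.0, -0.0, 0.0, 0], [-0.002, 0.149, -0.001, -0.0, -0.0, 0.0, 0]]
```

>>> play_rows --pt "0 0.074 0 0 0 0 0" --pt "0 0.149 0 0 0 0 0" --pt "-0.001 0.223 0 0 0 0 0" --pt "-0.002 0.298 0 0 0 0 0" --pt "-0.003 0.34 0 0 0 0 0"

```text
time: 27.28
tcp_pos: [0.5394, 0.2801, 0.1697]
eef_rot: [3.141, 0.001, 3.108]
ft_force: [-0.3, 0.1, -8.1]
gripper_width: 0.0071
finger_force: 98.1
```

```bash
python3 -c "
from h import *
st()
cv2.imwrite('pics/side_j.png',env.read_camera('side'))
cv2.imwrite('pics/c11.png',cv2.resize(cv2.imread('pics/side_j.png')[60:180,180:320],None,fx=4.5,fy=4.5,interpolation=2))
"
```

```text
27.27 [0.5394 0.2801 0.1697] [3.141e+00 1.000e-03 3.108e+00] F [-0.3  0.1 -8.1] w 0.0071 98.08892369270325
```

View pics/c11.png

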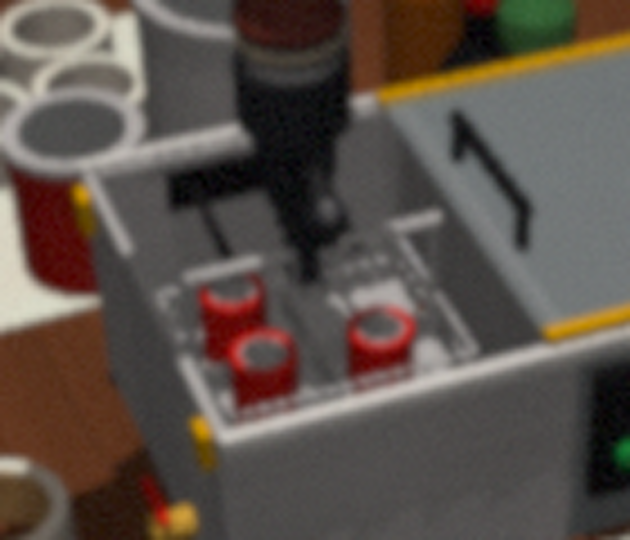

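>>> play_rows --pt "0 0.05 0 0 0 0 0" --pt "0 0.1 0 0 0 0 0" --pt "0 0.15 0 0 0 0 0" --pt "0 0.175 0 0 0 0 0" --pt "0 0.175 0 0 0 0 0"

```text
time: 27.95
tcp_pos: [0.5406, 0.3139, 0.1694]
eef_rot: [-3.141, 0.0, 3.108]
ft_force: [-0.2, -0.6, -7.6]
gripper_width: 0.0072
finger_force: 98.1
```

>>> play_rows --pt "0 0 0.02 0 0 0 0" --pt "0 0 0.04 0 0 0 0" --pt "0 0 0.06 0 0 0 0" --pt "0 0 0.075 0 0 0 0" --pt "0 0 0.075 0 0 0 0"

```text
time: 28.58
tcp_pos: [0.5403, 0.3133, 0.1538]
eef_rot: [-3.141, -0.001, 3.107]
ft_force: [0.7, -1.0, -7.6]
gripper_width: 0.0069
finger_force: 98.1
```

>>> play_rows --pt "0 0 0.015 0 0 0 0" --pt "0 0 0.03 0 0 0 0" --pt "0 0 0.03 0 0 0 0" --pt "0 0 0.03 0 0 0 0"

```text
time: 29.08
tcp_pos: [0.5414, 0.3148, 0.1493]
eef_rot: [3.139, 0.002, 3.107]
ft_force: [0.7, 5.1, -5.6]
gripper_width: 0.0072
finger_force: 98.3
```

>>> play_rows --pt "0 0.01 0.0 0 0 0 0" --pt "0 0.015 0.01 0 0 0 0" --pt "0 0.015 0.015 0 0 0 0" --pt "0 0.015 0.015 0 0 0 0"

```text
time: 29.58
tcp_pos: [0.5412, 0.3156, 0.1484]
eef_rot: [-3.14, 0.001, 3.107]
ft_force: [-4.5, -2.8, 7.6]
gripper_width: 0.0069
finger_force: 99.9
```

>>> play_rows --pt "0 0 -0.01 0 0 0 0.1" --pt "0 0 -0.01 0 0 0 0.3" --pt "0 0 -0.01 0 0 0 0.5" --pt "0 0 -0.01 0 0 0 0.5" --pt "0 0 -0.01 0 0 0 0.5" --squeeze 40

```text
time: 30.2
tcp_pos: [0.5407, 0.3165, 0.1473]
eef_rot: [-3.142, -0.0, 3.107]
ft_force: [0.3, -0.5, 0.0]
gripper_width: 0.0426
finger_force: 0.0
```

>>> play_rows --pt "0 0 -0.15 0 0 0 0.5" --pt "0 0 -0.35 0 0 0 0.5" --pt "0 0 -0.55 0 0 0 0.5" --pt "0 0 -0.75 0 0 0 0.5" --pt "0 0 -0.75 0 0 0 0.5"

```text
time: 30.82
tcp_pos: [0.543, 0.3176, 0.3028]
eef_rot: [3.137, 0.009, 3.107]
ft_force: [0.9, 0.5, -0.7]
gripper_width: 0.0425
finger_force: 0.0
```

```bash
python3 -c "
from h import *
st()
cv2.imwrite('pics/side_k.png',env.read_camera('side'));cv2.imwrite('pics/top_k.png',env.read_camera('top'))
cv2.imwrite('pics/c12.png',np.hstack([cv2.resize(cv2.imread('pics/side_k.png')[60:180,180:310],None,fx=3,fy=3,interpolation=2),cv2.resize(cv2.imread('pics/top_k.png')[120:240,90:220],None,fx=3,fy=3,interpolation=2)]))
Y=1.534
plan([((.6695,.2565,.305),Y,.6,46,0),((.6695,.2565,.226),Y,.6,30,1)])
"
```

```text
30.82 [0.543  0.3176 0.3028] [3.137 0.009 3.107] F [ 0.9  0.5 -0.7] w 0.0425 0.0
[[-0.073, -0.031, -0.004, 0.0, 0.0, 0.056, 0.6], [-0.145, -0.062, -0.008, 0.0, 0.0, 0.111, 0.6], [-0.218, -0.093, -0.013, 0.0, 0.0, 0.167, 0.6], [-0.291, -0.123, -0.017, 0.0, 0.0, 0.223, 0.6], [-0.364, -0.154, -0.021, 0.0, 0.0, 0.278, 0.6]]
[[-0.07, 0.036, -0.004, 0.0, 0.0, 0.056, 0.6], [-0.141, 0.072, -0.008, 0.0, 0.0, 0.111, 0.6], [-0.211, 0.108, -0.013, 0.0, 0.0, 0.167, 0.6], [-0.281, 0.144, -0.017, 0.0, 0.0, 0.223, 0.6], [-0.281, 0.144, 0.115, 0.0, 0.0, 0.223, 0.6]]
[[0.0, -0.0, 0.132, 0.0, 0.0, 0.0, 0.6], [0.0, -0.0, 0.263, 0.0, 0.0, 0.0, 0.6], [0.0, -0.0, 0.263, 0.0, 0.0, 0.0, 0.6]]
```

View pics/c12.png

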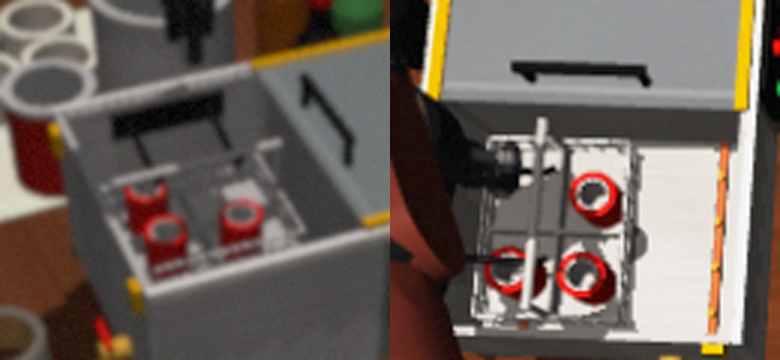

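>>> play_rows --pt "-0.073 -0.031 -0.01 0 0 0.056 0.6" --pt "-0.145 -0.062 -0.02 0 0 0.111 0.6" --pt "-0.218 -0.093 -0.02 0 0 0.167 0.6" --pt "-0.291 -0.123 -0.02 0 0 0.223 0.6" --pt "-0.364 -0.154 -0.021 0 0 0.278 0.6"

```text
time: 31.55
tcp_pos: [0.6116, 0.2825, 0.2981]
eef_rot: [-3.136, -0.002, 2.228]
ft_force: [0.6, 0.3, -0.9]
gripper_width: 0.0513
finger_force: 0.0
```

>>> play_rows --pt "-0.07 0.036 -0.004 0 0 0.056 0.6" --pt "-0.141 0.072 -0.008 0 0 0.111 0.6" --pt "-0.211 0.108 -0.013 0 0 0.167 0.6" --pt "-0.281 0.144 -0.017 0 0 0.223 0.6" --pt "-0.281 0.144 -0.017 0 0 0.223 0.6"

```text
time: 32.17
tcp_pos: [0.6693, 0.2557, 0.3017]
eef_rot: [-3.137, 0.002, 1.534]
ft_force: [-1.4, 0.4, 0.4]
gripper_width: 0.0511
finger_force: 0.0
```

```bash
python3 -c "
from h import *
st()
Y=1.534
plan([((.6695,.2555,.226),Y,.6,20,0)])
"
```

```text
32.17 [0.6693 0.2557 0.3017] [-3.137e+00  2.000e-03  1.534e+00] F [-1.4  0.4  0.4] w 0.0511 0.0
[[-0.0, 0.001, 0.095, -0.0, 0.0, -0.0, 0.6], [-0.0, 0.001, 0.189, -0.001, 0.0, -0.0, 0.6], [-0.0, 0.002, 0.284, -0.001, 0.0, -0.0, 0.6], [-0.0, 0.003, 0.378, -0.001, 0.0, -0.0, 0.6]]
```

>>> play_rows --pt "0 0 0.095 0 0 0 0.6" --pt "0 0 0.19 0 0 0 0.6" --pt "0 0 0.284 0 0 0 0.6" --pt "0 0 0.375 0 0 0 0.6" --pt "0 0 0.375 0 0 0 0.6"

```text
time: 32.8
tcp_pos: [0.668, 0.2563, 0.2266]
eef_rot: [-3.136, 0.002, 1.533]
ft_force: [-0.3, 0.3, 0.4]
gripper_width: 0.0514
finger_force: 0.0
```

>>> play_rows --pt "0 0 0 0 0 0 0" --pt "0 0 0 0 0 0 0" --pt "0 0 0 0 0 0 0" --pt "0 0 0 0 0 0 0" --pt "0 0 0 0 0 0 0"

```text
time: 33.42
tcp_pos: [0.6697, 0.2568, 0.2316]
eef_rot: [3.141, -0.001, 1.533]
ft_force: [-3.4, 0.1, 5.4]
gripper_width: 0.0103
finger_force: 39.3
```

>>> play_rows --pt "0 -0.1 0 0 0 0 0" --pt "0 -0.22 0 0 0 0 0" --pt "0 -0.34 0 0 0 0 0" --pt "0 -0.46 0 0 0 0 0" --pt "0 -0.58 0 0 0 0 0"

```text
time: 34.05
tcp_pos: [0.5556, 0.2613, 0.2317]
eef_rot: [3.134, -0.002, 1.533]
ft_force: [2.6, 0.5, 3.1]
gripper_width: 0.0104
finger_force: 40.2
```

>>> play_rows --pt "0 -0.12 0 0 0 0 0" --pt "0 -0.24 0 0 0 0 0" --pt "0 -0.36 0 0 0 0 0" --pt "0 -0.45 0 0 0 0 0" --pt "0 -0.51 0 0 0 0 0"

```text
time: 34.67
tcp_pos: [0.4527, 0.2653, 0.2316]
eef_rot: [3.137, -0.002, 1.533]
ft_force: [3.5, 0.1, 6.0]
gripper_width: 0.0099
finger_force: 40.6
```

>>> play_rows --pt "0 -0.02 0 0 0 0 0" --pt "0 -0.035 0 0 0 0 0" --pt "0 -0.05 0 0 0 0 0" --pt "0 -0.06 0 0 0 0 0" --pt "0 -0.06 0 0 0 0 0"

```text
time: 35.3
tcp_pos: [0.4445, 0.2656, 0.2317]
eef_rot: [3.129, -0.002, 1.533]
ft_force: [10.7, -0.1, -0.1]
gripper_width: 0.0102
finger_force: 40.1
```

>>> play_rows --pt "0 0.01 0 0 0 0 0.6" --pt "0 0.01 0 0 0 0 0.6" --pt "0 0.01 -0.2 0 0 0 0.6" --pt "0 0.01 -0.4 0 0 0 0.6" --pt "0 -0.1 -0.6 0 0 0 0.6"

```text
time: 35.92
tcp_pos: [0.4194, 0.2657, 0.35]
eef_rot: [-3.139, 0.001, 1.532]
ft_force: [0.5, -0.5, -0.5]
gripper_width: 0.0511
finger_force: 0.0
```

>>> play_rows --pt "0.25 0 0 0 0 0 0.6" --pt "0.5 0 0 0 0 0 0.6" --pt "0.75 0 0 0 0 0 0.6" --pt "0.95 0 0 0 0 0 0.6" --pt "0.95 0 0 0 0 0 0.6"

```text
time: 36.55
tcp_pos: [0.4256, 0.4577, 0.348]
eef_rot: [-3.138, 0.002, 1.536]
ft_force: [-0.7, -0.6, 0.4]
gripper_width: 0.0512
finger_force: 0.0
```

```bash
python3 -c "
from h import *
st();sleeves('z')
a=cv2.resize(cv2.imread('pics/top_z.png')[60:300,60:430],(400,260));b=cv2.resize(cv2.imread('pics/side_z.png')[50:200,150:381],(400,260))
cv2.imwrite('pics/c13.png',np.hstack([a,b]))
"
```

```text
36.55 [0.4256 0.4577 0.348 ] [-3.138e+00  2.000e-03  1.536e+00] F [-0.7 -0.6  0.4] w 0.0512 0.0
red [ 0.6499 -0.2825] ext [0.033 0.032]
red [ 0.5427 -0.2669] ext [0.058 0.057]
red [ 0.4939 -0.9106] ext [0.043 0.043]
red [ 0.4475 -0.0907] ext [0.059 0.056]
```

View pics/c13.png

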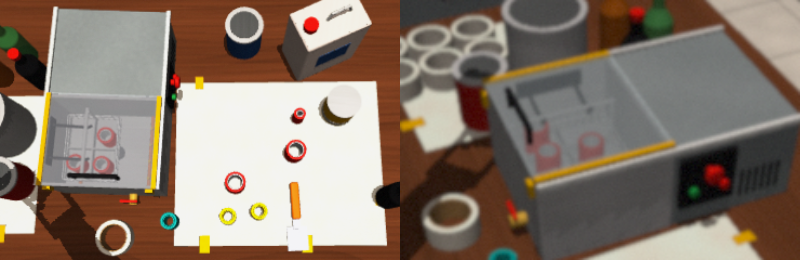

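The guard is fully shut, the basket hangs inside with its three sleeves, and everything else stands where it was.

```bash
python3 -c "
from plant import env
print(env.job_done())"
```

```text
the job is handed in; nothing more can be done
None
```

The job is handed in: all three 48 mm sleeves present are in the basket, which hangs released on the twin hook, the guard is shut against its stop, and the last pictures show nothing else moved; the hand-in call returned no verdict.

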